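# Plug in the lamp relay and hold the service panel shut

## Task

Plug the small relay with the rectangular plug fully home into its socket inside the microscope's lamp power unit, swing the service panel down onto its seal, then press it down and turn its quarter-turn fastener clockwise until the slot lines up with the two index lines. The springy seal still lifts the panel a little, so finish while holding the panel pressed flat against the frame, and keep holding: a colleague will run in the two corner screws. Leave the other things on the desk where they are.

Things in the scene. Friction and masses are not known exactly. Their poses are not given: they have to be found in the camera images.
- relay (a point): Centre (half-way up) of the loose small relay: block with a smoky clear cover, 22 (its x) x 28 (its y) x 38 mm high on a rectangular plug 16 (x) x 22 (y) x 9 mm long; 47 mm high in all, this point 23.5 mm above the plug's foot. It stands upright on its plug on the desk, to the right or left of the unit; 28 to 50 g. It fits either way round (half a turn makes no difference).
- socket_hole0 (a point): Centre of the mouth of the relay's socket hole, on top of a black block 40 (x) x 46 (y) x 28 mm high inside the unit, under the open panel. Hole 18 (x) x 24 (y) mm, 10.5 mm deep, 2 mm chamfer; axes are the unit's, z up. With the relay home, its cover rests on this face and relay is 14.5 mm above this point, axes parallel.
- unit: The fixed lamp power unit, a grey steel box 200 (x) x 250 (y) x 85 mm high; origin under its middle, z up, x axis out of its back. The panel is on the -y part of its top, over a hatch opening 120 x 108 mm; the +y part of the top is plain. The socket is at x 0, y -42 mm, its mouth 47 mm below the unit's top.
- hinge (a point): Middle of the panel's hinge line, on the unit's top, 85 mm above the desk (unit x 0, y 19 mm). Axes are the unit's: x along the hinge line, z up. The shut panel reaches 128 mm from here to -y and 70 mm to each side in x; the opening under it lies 10 to 118 mm to -y.
- panel (a joint): Angle of the service panel (sheet 140 x 128 x 3 mm; 0.24 kg with fastener), rad: 0 flat on the frame, 2.05 fully open. It begins open at 1.65 to 1.88, leaning back to +y; friction holds it. Pushed over from behind to about 1.0 it sinks shut by itself (about 1 rad/s). It then rests on the seal at about 0.04, 5 mm proud at the free edge; locked and let go, it rises to about 0.03.
- seal (a joint): Compression (m) of the springy rubber seal strip on the frame under the panel's free edge: 0 free, when it stands 6 mm above the unit's top; 0.006 with the panel flat, which takes about 10 N of push near that edge.
- fastener (a joint): Angle of the panel's quarter-turn fastener, rad: begins at 0.05 to 0.3 (unlocked), turns clockwise seen from above, friction 0.04 N m, to a stop at 1.571 where its slot lines up with the two index lines. Its tongue passes under the frame only while the panel is pressed below 0.03 rad (4 mm at the free edge); higher up it strikes the frame's edge.
- wing (a point): Centre of the fastener's wing: an upright bar 34 mm long (its x, slot along it), 10 mm thick (y), 17 mm high (z), on a round flange 26 mm across, 4 mm thick, on the panel's outer face. 12.5 mm above that face, 104 mm from the hinge line, at mid-width. Panel shut: z up, wing x points fastener rad clockwise from the unit's x; panel flat: 15.5 mm above hinge's height.
- old_relay: Bystander: the removed relay, a bigger grey block 36 x 36 mm, 62 mm high in all, on a round plug; it does not fit. It stands on the other side of the unit from the small relay. Origin at its foot.
- stain_bottle: Bystander: amber bottle with black cap, 48 mm across, 95 mm high; origin at its foot.
- oil_bottle: Bystander: small clear bottle with white cap, 36 mm across, 62 mm high; origin at its foot.
- screwdriver: Bystander: screwdriver 170 mm long lying on the desk; origin under its middle.
- slide_box: Bystander: closed grey plastic box 87 x 102 x 34 mm; origin at its foot.
- paperweight: Bystander: clear block with a ball on a black foot, 55 mm square, 127 mm high; origin at its foot.
Mind the look-alikes: they are no part of the job. What is meant by the part that bears relay is not yellow, and is the smaller of those in its own colour.

How it is judged:
By the outcome, as a careful person would: the job done as asked, in the order asked, and still so for the second after the job is handed in, while the arm keeps its last pose, push and grip.
It also fails if it takes over 72 s, if anything falls off the work surface, if the arm or the gripper's body presses on something with over 40 N, if the wrist force passes 120 N, or if a joint passes its speed limit or range.

## Robot

A 7-joint arm with a two-finger parallel gripper is mounted at the origin on the work surface. World frame = base frame: x ahead of the robot, y to its left, z up, the work surface at z = 0. Lengths are in m, angles in rad, forces in N, time in s.
With the tool pointing down it reaches from about 0.425 to 0.925 m from the base axis. Payload 6.8 kg.
Tool frame: the origin (TCP) lies at the very end of the fingers, on their centre line; the grasp point (between the pads) lies 19 mm behind it; z points along the fingers, y is the direction in which the jaws open and shut (so a half turn about z gives the same grasp; the last joint's range is limited). The gripper opens to 85 mm and grips with 20 to 120 N. Pads are 22 mm wide; open, the fingers measure 114 mm over their backs; the gripper's body (76 mm by 85 mm) begins 54 mm behind the grasp point. The pads swing forward as they close: fully open they stand 13 mm farther back than shut.
Start: joints at [1.175, 0.477, 0.022, 1.555, -0.011, 1.109, -0.083], TCP at [0.192, -0.647, 0.231] pointing down, gripper open.
Joint ranges: [-2.96, 2.96], [-0.34, 2.1], [-1.41, 1.46], [0.24, 2.44], [-1.37, 4.51], [0.17, 1.92], [-2.96, 2.96]. Speed limits (rad/s): [2.39, 2.39, 3.14, 3.14, 3.14, 3.14, 3.14].

## Interface

Orientations are given as a unit quaternion [x, y, z, w].
In Python, from workcell import env gives the robot as it stands.
- The arm moves only by the tool apply_moves, never from a script. Its argument "series" is a list of rows, each an object with "travel": the shift along the tool's x, y, z in units of 0.04 m (1.0 is 0.04 m), a list of three; "delta_rot": the turn, a rotation vector about the tool's x, y, z in units of 30 degrees (1.0 is 30 degrees), a list of three; "gripper": the closure, from 0 (fully open) to 1 (shut). In form: [{"travel": [tx, ty, tz], "delta_rot": [ax, ay, az], "gripper": gripper}, ...]. A call has exactly 8 rows; each row shifts and turns the pose as measured when the row begins, along the tool's axes as they then stand; what a row does not reach is not made up. A row lasts 1/12 s, in which the tool goes at most 41.7 mm and 7.16 degrees, less where a joint would pass 70% of its speed; a pose out of reach is approached as far as the arm can. A call with a number of a shift or a turn outside -1 to 1 is refused whole. A call with a gripper value outside its range is refused whole. The fingers move at their own pace and stop on an object; "newtons" is the grip in N (left out, the last holds). Time passes only in rows, so rows that do not move let the fingers close, or fill a call up. It gives the time, the measured TCP pose, the force and the opening at its end, in the units of the state.
- env.read_state(): the state, without advancing time (a new reading comes with each control period).
- env.snapshot(name): name is "side" or "top"; returns the picture (420x560x3 uint8, red, green, blue); there is no depth.
- env.get_calibration(name): a dict with "camera_matrix" (3x3 intrinsics, pixels), "k1" (the pictures are not rectified: a ray, as slopes to the right and down, at radius r is drawn at 1 + k1 r^2 times it, then the intrinsics apply), "origin" and "rotation" of the camera in the world. Camera axes: x right, y down, z forward; pixel columns grow to the right and rows downward; lengths in m; the calibration is good to about 2 mm. A picture is of the moment at which its call begins. get_calibration takes no time and is no camera call.
- env.close_job(): hands the job in, once; it reports no verdict.
The state is a dict: "time_s": time; "joint_pos": joint angles; "joint_velocities": joint speeds; "joint_torque": joint torques, N m; "eef_pos": TCP position; "tcp_rot": TCP orientation; "ft_force": force on the tool from outside, world axes, zero at the start; "moment": the same for the moment, N m; "opening": opening from 0.0 (shut) to 1.0 (fully open).
Only numpy, scipy, OpenCV 4.12 (cv2) and the standard library are available. Lean on these libraries where they do the work, as an engineer would, in place of code of your own. Each camera call takes 0.05 s, during which the arm holds its last target. There are 200 camera calls.

## Working session

There is one attempt and no reset: what is moved stays moved. The work goes in short steps, Python scripts to look and compute and a tool call to move; the robot and the scene stay as the last step left them, time stands still between calls to the robot, and variables do not carry over. Pictures are saved under pics/ and viewed, about 8 in all and at most 12, crops included, and the job is handed in when it is done.

Besides the shell and the picture viewer there is one more tool, called after ">>>" as a command line: name --argument value ..., lists and objects as JSON in quotes. apply_moves: Moves the arm, as the interface text tells. Its arguments: {"type":"object","properties":{"series":{"type":"array"},"newtons":{"type":"number"}},"required":["series"]}

```bash
ls; mkdir -p pics; python3 - <<'E'
from workcell import env
import cv2,json
for n in("side","top"):
    im=env.snapshot(n); cv2.imwrite(f"pics/{n}0.png",cv2.cvtColor(im,cv2.COLOR_RGB2BGR)); print(n,env.get_calibration(n))
print(env.read_state())
E
```

```text
pics
side {'camera_matrix': array([[530.91250593,   0.        , 293.98934985],
       [  0.        , 530.91250593, 213.58175862],
       [  0.        ,   0.        ,   1.        ]]), 'k1': 0.026042085701180037, 'origin': array([0.07162164, 0.77352082, 0.99488958]), 'rotation': array([-0.25979915,  0.88738698, -0.36550899,  0.10701366])}
top {'camera_matrix': array([[466.84882486,   0.        , 272.50042528],
       [  0.        , 466.84882486, 211.88248666],
       [  0.        ,   0.        ,   1.        ]]), 'k1': -0.15027859728853124, 'origin': array([0.34873039, 0.0216852 , 1.32022558]), 'rotation': array([ 0.70808283, -0.70084166,  0.06758995, -0.05358423])}
{'time_s': 0.1, 'joint_pos': array([ 1.17492417,  0.47769559,  0.02238763,  1.55633913, -0.01150767,
        1.10930085, -0.08306671]), 'joint_velocities': array([ 2.46821049e-05, -1.62763786e-03,  9.82201080e-04, -2.34326178e-03,
        2.14216670e-05,  1.74640629e-03,  5.70100106e-04]), 'joint_torque': array([ 4.23310907e-03, -5.97763646e+01,  1.61378704e+00, -2.81955260e+01,
        1.29280536e-02,  5.08016936e-03,  1.20390209e-05]), 'eef_pos': array([ 0.19139235, -0.64674898,  0.23044414]), 'tcp_rot': array([ 9.89665200e-01,  1.43395048e-01, -1.79741725e-04, -7.86814696e-04]), 'ft_force': array([-0.31582405,  0.21032904,  0.80234804]), 'moment': array([-0.05453346, -0.00897985, -0.03475681]), 'opening': 1.000959873346967}
```

View pics/top0.png

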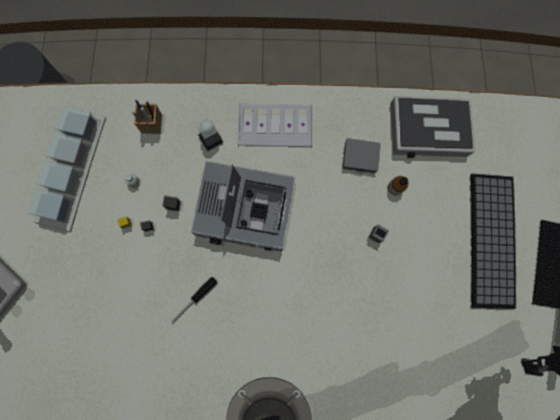

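View pics/side0.png

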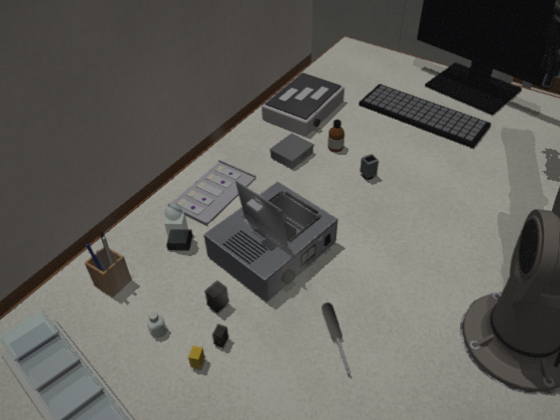

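Top view: the unit is at about (245,207) with its panel open. The small dark block at (147,226) should be the relay, since a larger dark block is at (171,203) and a yellow one at (124,222). The old relay is at (378,234). Next I'll enlarge both views.

```bash
cat > h.py <<'E'
import numpy as np,cv2
from scipy.spatial.transform import Rotation as R
from scipy.optimize import least_squares
from workcell import env
C={n:env.get_calibration(n) for n in("side","top")}
def proj(n,P):
    c=C[n];q=R.from_quat(c["rotation"]).inv().apply(np.atleast_2d(P)-c["origin"])
    s=q[:,:2]/q[:,2:];s=s*(1+c["k1"]*(s**2).sum(1,keepdims=True));K=c["camera_matrix"]
    return s*[K[0,0],K[1,1]]+K[:2,2]
def onz(n,uv,z):
    c=C[n];K=c["camera_matrix"];d=cv2.undistortPoints(np.array([[uv]],float),K,np.array([c["k1"],0,0,0.]))[0,0]
    r=R.from_quat(c["rotation"]).apply([d[0],d[1],1]);return c["origin"]+r*(z-c["origin"][2])/r[2]
def tri(ps):
    return least_squares(lambda P:np.concatenate([proj(n,P)[0]-uv for n,uv in ps]),[.5,.1,.05]).x
def crop(im,x,y,w,h,k): return cv2.cvtColor(cv2.resize(im[y:y+h,x:x+w],None,fx=k,fy=k,interpolation=cv2.INTER_CUBIC),cv2.COLOR_RGB2BGR)
def snap(n,f,x,y,w,h,k,g=1.6):
    im=env.snapshot(n);cv2.imwrite(f,np.clip(crop(im,x,y,w,h,k)*g,0,255).astype(np.uint8))
E
python3 - <<'E'
from h import *
a=cv2.imread("pics/top0.png");b=cv2.imread("pics/side0.png")
A=cv2.resize(a[155:260,110:310],None,fx=4,fy=4,interpolation=cv2.INTER_CUBIC)
B=cv2.resize(b[175:375,145:345],None,fx=3,fy=3,interpolation=cv2.INTER_CUBIC)
cv2.imwrite("pics/ca.png",cv2.convertScaleAbs(A,alpha=1.7));cv2.imwrite("pics/cb.png",cv2.convertScaleAbs(B,alpha=1.7))
print(onz("top",(147,226),.04),onz("top",(245,207),.085),onz("side",(221,337),.03))
E
```

```text
[0.52661088 0.3463824  0.04      ] [0.57535704 0.07211113 0.085     ] [0.52081615 0.35325652 0.03      ]
```

View pics/ca.png

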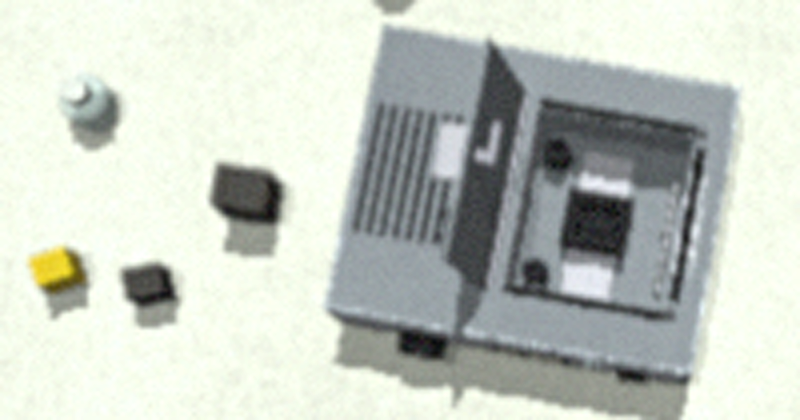

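View pics/cb.png

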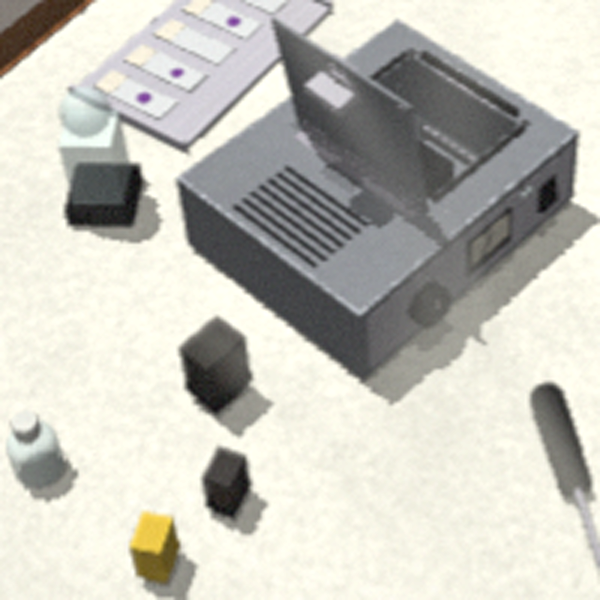

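The panel leans back and the socket block is at crop (598,222). I'll fit the unit from its corners and the relay from its dark silhouette in both views.

```bash
cat > fit.py <<'E'
from h import *
from scipy.optimize import minimize
T=lambda p:(np.array(p)/4+[110,155]-.375); S=lambda p:(np.array(p)/3+[145,175]-.333)
z=.085
loc=np.array([[.1,.125,z],[.1,-.125,z],[-.1,-.125,z],[-.1,.125,z]])
obs=[("top",0,T((385,27))),("top",1,T((737,88))),("top",3,T((332,307))),("side",0,S((180,182))),("side",1,S((398,20))),("side",2,S((578,133))),("side",3,S((363,310)))]
def W(p,L): return R.from_euler("z",p[2]).apply(L)+[p[0],p[1],0]
# allow small per-camera pixel offset
r=least_squares(lambda p:np.concatenate([proj(n,W(p,loc[i]))[0]+p[3+2*(n=="side"):5+2*(n=="side")]-uv for n,i,uv in obs]+[p[3:]*.5]),[.575,.07,-.18,0,0,0,0],loss="soft_l1")
u=r.x;print("unit",u[:3].round(4),"off",u[3:].round(2));print(r.fun.round(1))
print("socket px top",proj("top",W(u,[[0,-.042,.038]]))*1, "seen",T((598,222)))
ims={n:cv2.cvtColor(cv2.imread(f"pics/{n}0.png"),cv2.COLOR_BGR2GRAY).astype(float) for n in C}
roi={"top":(135,215,22,26),"side":(205,318,32,36)}
def sil(n,p):
    b=[]
    for (w,d,z0,z1) in((.022,.028,.009,.047),(.016,.022,0,.009)):
        L=np.array([[sx*w/2,sy*d/2,zz] for sx in(-1,1) for sy in(-1,1) for zz in(z0,z1)])
        b.append(proj(n,W(p,L)))
    x,y,w,h=roi[n];m=np.zeros((h*8,w*8),np.uint8)
    for q in b:
        cv2.fillConvexPoly(m,cv2.convexHull(np.round((q-[x,y]+.5)*8).astype(np.int32)),255)
    return cv2.GaussianBlur(cv2.resize(m,(w,h),interpolation=cv2.INTER_AREA)/255.,(3,3),.6)
def img(n):
    x,y,w,h=roi[n];g=ims[n][y:y+h,x:x+w];lo,hi=np.percentile(g,3),np.percentile(g,80)
    return np.clip((lo+(hi-lo)*.5-g)/((hi-lo)*.5)*1.5,0,1)
best=None
def cost(p,ns): return sum(((sil(n,p)-img(n))**2).sum() for n in ns)
for ns in(["top","side"],["top"],["side"]):
    c=[minimize(cost,[.523,.35,y],args=(ns,),method="Nelder-Mead",options=dict(initial_simplex=np.array([.523,.35,y])+np.vstack([np.zeros(3),np.diag([.006,.006,.3])]))) for y in np.linspace(-1.4,1.4,6)]
    c.sort(key=lambda r:r.fun);print(ns,[(k.x.round(4),round(k.fun,2)) for k in c[:3]])
    if len(ns)==2: rel=c[0].x
out=[]
for n,(x,y,w,h,k) in {"top":(110,155,200,105,4),"side":(145,175,200,200,3)}.items():
    im=cv2.convertScaleAbs(cv2.resize(cv2.imread(f"pics/{n}0.png")[y:y+h,x:x+w],None,fx=k,fy=k,interpolation=cv2.INTER_CUBIC),alpha=1.7)
    def dr(P,col): cv2.polylines(im,[np.round((proj(n,P)-[x,y]+.5)*k).astype(np.int32)],True,col,1)
    dr(W(u,loc),(0,0,255)); dr(W(u,[[.06,.009,z],[.06,-.099,z],[-.06,-.099,z],[-.06,.009,z]]),(0,255,0))
    dr(W(u,[[.02,-.019,.038],[.02,-.065,.038],[-.02,-.065,.038],[-.02,-.019,.038]]),(0,255,255))
    dr(W(u,[[.009,-.03,.038],[.009,-.054,.038],[-.009,-.054,.038],[-.009,-.03,.038]]),(255,0,255))
    for a in (1.75,):
        dr(W(u,[[s*.07,.019-d*np.cos(a),z+d*np.sin(a)] for s,d in((-1,0),(1,0),(1,.128),(-1,.128))]),(255,0,0))
    for zz in(.047,.009): dr(W(rel,[[a*.011,b*.014,zz] for a,b in((1,1),(1,-1),(-1,-1),(-1,1))]),(0,255,0))
    out.append(im)
A,B=out
cv2.imwrite("pics/ov.png",np.hstack([cv2.resize(A,(700,368)),B[:368*1,:100]*0])) if 0 else None
canvas=np.zeros((600,800,3),np.uint8);canvas[:236,:450]=cv2.resize(A,(450,236));
cv2.imwrite("pics/ovA.png",A);cv2.imwrite("pics/ovB.png",B)
E
python3 fit.py
```

```text
unit [ 0.5832  0.0733 -0.1596] off [-0.47 -0.14  0.47  1.56]
[-0.  -0.3  2.  -0.4 -1.1  1.  -0.9 -0.8 -0.1 -0.   0.8 -0.7  0.   2.1
 -0.2 -0.1  0.2  0.8]
socket px top [[260.09517322 209.80831609]] seen [259.125 210.125]
['top', 'side'] [(array([0.5257, 0.3499, 0.3923]), np.float64(32.41)), (array([0.5256, 0.3498, 0.4069]), np.float64(32.52)), (array([ 0.5261,  0.3499, -0.8498]), np.float64(51.74))]
['top'] [(array([0.5277, 0.3492, 0.2016]), np.float64(8.25)), (array([0.5279, 0.349 , 0.2128]), np.float64(8.61)), (array([0.5276, 0.3485, 0.1266]), np.float64(9.01))]
['side'] [(array([0.5246, 0.3511, 0.3856]), np.float64(14.19)), (array([0.5249, 0.351 , 0.3688]), np.float64(14.43)), (array([ 0.525 ,  0.3511, -0.8393]), np.float64(27.75))]
```

View pics/ovA.png

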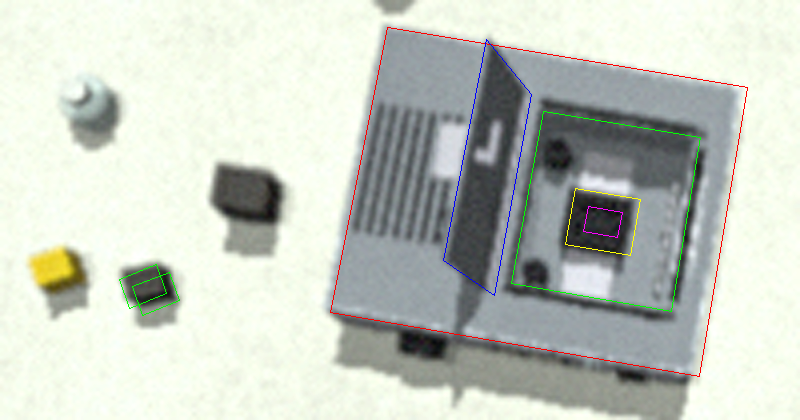

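View pics/ovB.png

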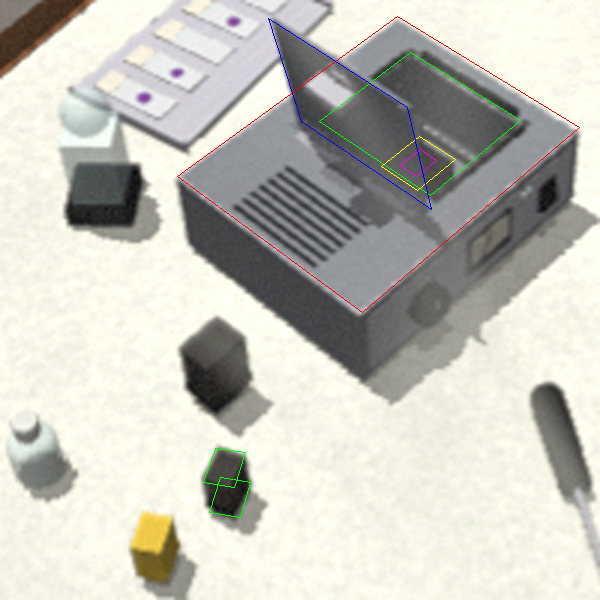

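The relay fits well. The unit overlay in the top view sits about 1 to 2 px to the right, so I'll refine it by finding sub-pixel edges along the model lines, and write a small move planner.

```bash
cat > edges.py <<'E'
from h import *
def W(p,L): return R.from_euler("z",p[2]).apply(L)+[p[0],p[1],0]
ims={n:cv2.GaussianBlur(cv2.cvtColor(cv2.imread(f"pics/{n}0.png"),cv2.COLOR_BGR2GRAY),(0,0),.7).astype(np.float32) for n in C}
z=.085
E=[("top",(.1,.12,z),(.1,-.12,z)),("top",(.09,-.125,z),(-.09,-.125,z)),("top",(-.09,.125,z),(.09,.125,z)),
 ("top",(.015,-.019,.038),(-.015,-.019,.038)),("top",(.015,-.065,.038),(-.015,-.065,.038)),("top",(.02,-.06,.038),(.02,-.025,.038)),("top",(-.02,-.06,.038),(-.02,-.025,.038)),
 ("side",(.1,-.11,z),(.1,.03,z)),("side",(.1,-.125,z),(-.09,-.125,z)),("side",(-.09,.125,z),(.09,.125,z)),("side",(-.1,.12,z),(-.1,-.12,z))]
def prof(n,P,nrm):
    t=np.arange(-4,4.01,.1);q=P+t[:,None]*nrm
    v=cv2.remap(ims[n],q[None,:,0].astype(np.float32),q[None,:,1].astype(np.float32),cv2.INTER_CUBIC)[0]
    g=np.abs(np.gradient(v));g[np.abs(t)>3.5]=0;i=g.argmax();return t[i],g[i]
def meas(u,full=False):
    out=[];
    for n,a,b in E:
        L=np.linspace(a,b,15);P=proj(n,W(u,L));d=P[-1]-P[0];d/=np.linalg.norm(d);nr=np.array([-d[1],d[0]])
        r=np.array([prof(n,p,nr) for p in P]);out.append((n,L,nr,P+nr*np.median(r[:,0]),np.median(r[:,0]),r[:,0].std()))
    return out
u=np.array([.5832,.0733,-.1596])
for it in range(4):
    m=meas(u)
    f=lambda p:np.concatenate([((proj(n,W(p,L))+p[(3 if n=="top" else 5):][:2]-Q)@nr)/3 for n,L,nr,Q,_,_ in m]+[p[3:]*1.5])
    u=least_squares(f,np.r_[u[:3],0,0,0,0],loss="soft_l1",f_scale=.3).x
print(u.round(4));print([(n,round(o,1),round(s,1)) for n,_,_,_,o,s in meas(u[:3])])
for ns in("top","side"):
    mm=[k for k in m if k[0]==ns];print(ns,least_squares(lambda p:np.concatenate([((proj(n,W(p,L))-Q)@nr) for n,L,nr,Q,_,_ in mm]),u[:3],loss="soft_l1",f_scale=.3).x.round(4))
E
python3 edges.py
cat > plan.py <<'E'
import sys,json
from h import *
def yaw(q): x=R.from_quat(q).apply([1,0,0]);return np.degrees(np.arctan2(x[1],x[0]))
def plan(wps,start=None):
    """wps: (x,y,z,yawdeg,rows,grip); tool kept pointing down."""
    s=env.read_state();p=s["eef_pos"].copy();q=R.from_quat(s["tcp_rot"]);rows=[]
    for x,y,z,th,n,g in wps:
        T=np.array([x,y,z]);c,sn=np.cos(np.radians(th)),np.sin(np.radians(th))
        Q=R.from_matrix(np.array([[c,sn,0],[sn,-c,0],[0,0,-1]]).T)
        for i in range(n):
            k=n-i;d=q.inv().apply((T-p)/k);rv=(q.inv()*Q).as_rotvec()/k
            a=np.round(d/.04,2);b=np.round(rv/np.radians(30),3);assert abs(a).max()<=1,a
            if np.linalg.norm(rv)>np.radians(7.16):print("!rot",np.degrees(np.linalg.norm(rv)))
            rows.append((a,b,g));p=p+q.apply(a*.04);q=q*R.from_rotvec(b*np.radians(30))
    for i in range(0,len(rows),8):
        print("["+",".join('{"travel":%s,"delta_rot":%s,"gripper":%g}'%((a+0).tolist(),(b+0).tolist(),g) for a,b,g in rows[i:i+8])+"]")
    print(len(rows),p.round(4))
def st():
    s=env.read_state();print("t",round(s["time_s"],2),"p",s["eef_pos"].round(4),"yaw",round(yaw(s["tcp_rot"]),2),"tilt",np.degrees((R.from_quat(s["tcp_rot"]).apply([0,0,1]))[:2]).round(2),"F",s["ft_force"].round(1),"M",s["moment"].round(2),"op",round(s["opening"],3),"j",s["joint_pos"].round(2))
E
python3 -c "
from plan import *
plan([(.48,-.36,.33,55,8,0),(.526,.20,.33,100,14,0),(.526,.348,.15,109,4,.3),(.526,.350,.085,109,3,.3),(.526,.35,.085,109,3,.3)])"
```

```text
[ 0.5815  0.0769 -0.1684  0.0148 -0.1121  0.0765  0.1351]
[('top', np.float64(-0.8), np.float64(0.5)), ('top', np.float64(0.7), np.float64(0.5)), ('top', np.float64(0.2), np.float64(0.6)), ('top', np.float64(0.1), np.float64(0.3)), ('top', np.float64(-0.1), np.float64(0.3)), ('top', np.float64(0.7), np.float64(0.3)), ('top', np.float64(-0.7), np.float64(1.4)), ('side', np.float64(-0.3), np.float64(1.1)), ('side', np.float64(0.4), np.float64(0.3)), ('side', np.float64(0.0), np.float64(0.7)), ('side', np.float64(0.1), np.float64(0.6))]
top [ 0.5824  0.0766 -0.1677]
side [ 0.5809  0.0772 -0.1683]Traceback (most recent call last):
  File "<string>", line 3, in <module>
    plan([(.48,-.36,.33,55,8,0),(.526,.20,.33,100,14,0),(.526,.348,.15,109,4,.3),(.526,.350,.085,109,3,.3),(.526,.35,.085,109,3,.3)])
    ~~~~^^^^^^^^^^^^^^^^^^^^^^^^^^^^^^^^^^^^^^^^^^^^^^^^^^^^^^^^^^^^^^^^^^^^^^^^^^^^^^^^^^^^^^^^^^^^^^^^^^^^^^^^^^^^^^^^^^^^^^^^^^^^^
  File "plan.py", line 12, in plan
    a=np.round(d/.04,2);b=np.round(rv/np.radians(30),3);assert abs(a).max()<=1,a
                                                               ^^^^^^^^^^^^^^^
AssertionError: [ 1.12 -0.6  -0.31]
```

```bash
python3 -c "
from plan import *
plan([(.48,-.36,.33,65,12,0),(.526,.33,.30,109,20,.3)])"
```

```text
[{"travel":[0.75, -0.4, -0.21],"delta_rot":[0.0, 0.0, -0.135],"gripper":0},{"travel":[0.77, -0.35, -0.21],"delta_rot":[0.0, 0.0, -0.135],"gripper":0},{"travel":[0.8, -0.29, -0.21],"delta_rot":[0.0, 0.0, -0.135],"gripper":0},{"travel":[0.81, -0.24, -0.21],"delta_rot":[0.0, 0.0, -0.135],"gripper":0},{"travel":[0.83, -0.18, -0.21],"delta_rot":[0.0, 0.0, -0.135],"gripper":0},{"travel":[0.84, -0.12, -0.2],"delta_rot":[0.0, 0.0, -0.135],"gripper":0},{"travel":[0.85, -0.06, -0.21],"delta_rot":[0.0, 0.0, -0.135],"gripper":0},{"travel":[0.85, 0.0, -0.2],"delta_rot":[-0.001, 0.0, -0.134],"gripper":0}]
[{"travel":[0.84, 0.06, -0.21],"delta_rot":[0.0, 0.0, -0.135],"gripper":0},{"travel":[0.84, 0.12, -0.2],"delta_rot":[0.0, -0.001, -0.134],"gripper":0},{"travel":[0.83, 0.18, -0.21],"delta_rot":[-0.001, 0.0, -0.135],"gripper":0},{"travel":[0.81, 0.23, -0.2],"delta_rot":[0.0, -0.001, -0.134],"gripper":0},{"travel":[0.81, -0.31, 0.04],"delta_rot":[0.0, 0.0, -0.073],"gripper":0.3},{"travel":[0.82, -0.28, 0.04],"delta_rot":[0.0, 0.0, -0.073],"gripper":0.3},{"travel":[0.83, -0.25, 0.04],"delta_rot":[0.
[... 645 characters left out ...]
vel":[0.86, 0.04, 0.04],"delta_rot":[0.0, 0.0, -0.074],"gripper":0.3}]
[{"travel":[0.86, 0.08, 0.03],"delta_rot":[0.0, 0.0, -0.073],"gripper":0.3},{"travel":[0.86, 0.11, 0.04],"delta_rot":[0.0, 0.0, -0.074],"gripper":0.3},{"travel":[0.85, 0.14, 0.03],"delta_rot":[0.0, 0.0, -0.073],"gripper":0.3},{"travel":[0.85, 0.18, 0.04],"delta_rot":[0.0, 0.0, -0.074],"gripper":0.3},{"travel":[0.84, 0.21, 0.03],"delta_rot":[0.0, 0.0, -0.073],"gripper":0.3},{"travel":[0.83, 0.24, 0.04],"delta_rot":[0.0, 0.0, -0.074],"gripper":0.3},{"travel":[0.82, 0.28, 0.03],"delta_rot":[0.0, 0.0, -0.073],"gripper":0.3},{"travel":[0.81, 0.3, 0.04],"delta_rot":[-0.001, 0.0, -0.074],"gripper":0.3}]
32 [0.5259 0.3301 0.2999]
```

>>> apply_moves --series '[{"travel": [0.75,-0.4,-0.21],"delta_rot": [0,0,-0.135],"gripper": 0},{"travel": [0.77,-0.35,-0.21],"delta_rot": [0,0,-0.135],"gripper": 0},{"travel": [0.8,-0.29,-0.21],"delta_rot": [0,0,-0.135],"gripper": 0},{"travel": [0.81,-0.24,-0.21],"delta_rot": [0,0,-0.135],"gripper": 0},{"travel": [0.83,-0.18,-0.21],"delta_rot": [0,0,-0.135],"gripper": 0},{"travel": [0.84,-0.12,-0.2],"delta_rot": [0,0,-0.135],"gripper": 0},{"travel": [0.85,-0.06,-0.21],"delta_rot": [0,0,-0.135],"gripper": 0},{"travel": [0.85,0,-0.2],"delta_rot": [0,0,-0.135],"gripper": 0}]' --newtons 50

```text
time_s: 0.77
eef_pos: [0.379, -0.4512, 0.2917]
tcp_rot: [0.909, 0.417, -0.004, -0.006]
ft_force: [-0.1, 0.0, 0.7]
opening: 1.006
```

>>> apply_moves --series '[{"travel": [0.84,0.06,-0.21],"delta_rot": [0,0,-0.135],"gripper": 0},{"travel": [0.84,0.12,-0.2],"delta_rot": [0,0,-0.135],"gripper": 0},{"travel": [0.83,0.18,-0.21],"delta_rot": [0,0,-0.135],"gripper": 0},{"travel": [0.81,0.23,-0.2],"delta_rot": [0,0,-0.135],"gripper": 0},{"travel": [0.81,-0.31,0.04],"delta_rot": [0,0,-0.073],"gripper": 0.3},{"travel": [0.82,-0.28,0.04],"delta_rot": [0,0,-0.073],"gripper": 0.3},{"travel": [0.83,-0.25,0.04],"delta_rot": [0,0,-0.073],"gripper": 0.3},{"travel": [0.84,-0.22,0.04],"delta_rot": [0,0,-0.073],"gripper": 0.3}]'

```text
time_s: 1.43
eef_pos: [0.4875, -0.204, 0.3192]
tcp_rot: [0.79, 0.614, -0.002, -0.007]
ft_force: [-0.7, -0.3, -0.6]
opening: 0.701
```

```bash
python3 -c "
from plan import *
st();plan([(.526,.33,.25,109,18,.3),(.526,.3497,.10,109,6,.35)])"
```

```text
t 1.43 p [ 0.4875 -0.204   0.3192] yaw 75.71 tilt [-0.69  0.52] F [-0.7 -0.3 -0.6] M [-0.   -0.08 -0.04] op 0.701 j [ 0.63  0.2  -0.4   1.76  0.08  1.22 -0.04]
[{"travel":[0.73, -0.13, 0.1],"delta_rot":[-0.001, -0.001, -0.062],"gripper":0.3},{"travel":[0.74, -0.11, 0.1],"delta_rot":[-0.001, -0.001, -0.062],"gripper":0.3},{"travel":[0.74, -0.08, 0.1],"delta_rot":[-0.001, -0.001, -0.062],"gripper":0.3},{"travel":[0.74, -0.06, 0.1],"delta_rot":[-0.001, -0.001, -0.062],"gripper":0.3},{"travel":[0.74, -0.03, 0.1],"delta_rot":[-0.001, -0.001, -0.062],"gripper":0.3},{"travel":[0.74, -0.01, 0.1],"delta_rot":[-0.001, -0.001, -0.062],"gripper":0.3},{"travel":[0.74, 0.01, 0.1],"delta_rot":[-0.001, -0.001, -0.061],"gripper":0.3},{"travel":[0.74, 0.04, 0.1],"delta_rot":[-0.001, -0.001, -0.062],"gripper":0.3}]
[{"travel":[0.74, 0.06, 0.1],"delta_rot":[-0.001, -0.001, -0.061],"gripper":0.3},{"travel":[0.74, 0.09, 0.1],"delta_rot":[-0.001, -0.001, -0.062],"gripper":0.3},{"travel":[0.74, 0.11, 0.1],"delta_rot":[-0.002, -0.001, -0.061],"gripper":0.3},{"travel":[0.73, 0.13, 0.1],"delta_rot":[-0.001, -0
[... 275 characters left out ...]
l":[0.71, 0.22, 0.09],"delta_rot":[-0.001, -0.001, -0.062],"gripper":0.3}]
[{"travel":[0.7, 0.25, 0.1],"delta_rot":[-0.002, -0.002, -0.061],"gripper":0.3},{"travel":[0.69, 0.27, 0.09],"delta_rot":[-0.001, -0.001, -0.062],"gripper":0.3},{"travel":[0.08, 0.03, 0.63],"delta_rot":[0.0, 0.0, 0.0],"gripper":0.35},{"travel":[0.08, 0.03, 0.62],"delta_rot":[0.0, 0.0, 0.0],"gripper":0.35},{"travel":[0.08, 0.02, 0.63],"delta_rot":[0.0, 0.0, 0.0],"gripper":0.35},{"travel":[0.07, 0.03, 0.62],"delta_rot":[0.0, 0.0, 0.0],"gripper":0.35},{"travel":[0.08, 0.02, 0.63],"delta_rot":[0.0, 0.0, 0.0],"gripper":0.35},{"travel":[0.07, 0.03, 0.62],"delta_rot":[0.0, 0.0, 0.0],"gripper":0.35}]
24 [0.5261 0.3496 0.1   ]
```

>>> apply_moves --series '[{"travel": [0.75,-0.12,0.0],"delta_rot": [0,0,-0.065],"gripper": 0.3},{"travel": [0.8,-0.1,0.0],"delta_rot": [0,0,-0.065],"gripper": 0.3},{"travel": [0.8,-0.08,0.0],"delta_rot": [0,0,-0.065],"gripper": 0.3},{"travel": [0.8,-0.06,0.0],"delta_rot": [0,0,-0.065],"gripper": 0.3},{"travel": [0.8,-0.03,0.0],"delta_rot": [0,0,-0.065],"gripper": 0.3},{"travel": [0.8,-0.01,0.0],"delta_rot": [0,0,-0.065],"gripper": 0.3},{"travel": [0.8,0.01,0.0],"delta_rot": [0,0,-0.065],"gripper": 0.3},{"travel": [0.8,0.04,0.1],"delta_rot": [0,0,-0.065],"gripper": 0.3}]'

```text
time_s: 2.1
eef_pos: [0.5009, 0.0637, 0.3154]
tcp_rot: [0.694, 0.72, -0.003, -0.008]
ft_force: [0.8, -0.0, -0.5]
opening: 0.697
```

>>> apply_moves --series '[{"travel": [0.8,0.06,0.1],"delta_rot": [0,0,-0.065],"gripper": 0.3},{"travel": [0.8,0.09,0.1],"delta_rot": [0,0,-0.065],"gripper": 0.3},{"travel": [0.8,0.11,0.1],"delta_rot": [0,0,-0.065],"gripper": 0.3},{"travel": [0.8,0.13,0.1],"delta_rot": [0,0,-0.065],"gripper": 0.3},{"travel": [0.8,0.16,0.1],"delta_rot": [0,0,-0.065],"gripper": 0.3},{"travel": [0.75,0.18,0.1],"delta_rot": [0,0,-0.065],"gripper": 0.3},{"travel": [0.7,0.2,0.1],"delta_rot": [0,0,-0.065],"gripper": 0.3},{"travel": [0.5,0.2,0.2],"delta_rot": [0,0,-0.065],"gripper": 0.3}]'

```text
time_s: 2.77
eef_pos: [0.5049, 0.32, 0.2784]
tcp_rot: [0.584, 0.812, -0.002, -0.009]
ft_force: [-0.4, -0.2, 0.5]
opening: 0.695
```

```bash
python3 -c "
from plan import *
st();plan([(.526,.3497,.15,109,6,.3),(.526,.3497,.08,109,4,.4),(.526,.3497,.023,109,4,.4)])"
```

```text
t 2.77 p [0.5049 0.32   0.2784] yaw 108.56 tilt [-0.98  0.4 ] F [-0.4 -0.2  0.5] M [ 0.01 -0.03  0.05] op 0.695 j [-0.09  0.41 -0.75  1.64  0.28  1.21 -0.58]
[{"travel":[0.08, 0.13, 0.53],"delta_rot":[-0.004, -0.004, -0.002],"gripper":0.3},{"travel":[0.08, 0.13, 0.54],"delta_rot":[-0.005, -0.004, -0.002],"gripper":0.3},{"travel":[0.09, 0.13, 0.53],"delta_rot":[-0.004, -0.004, -0.003],"gripper":0.3},{"travel":[0.09, 0.13, 0.54],"delta_rot":[-0.005, -0.004, -0.002],"gripper":0.3},{"travel":[0.09, 0.12, 0.53],"delta_rot":[-0.004, -0.004, -0.003],"gripper":0.3},{"travel":[0.08, 0.12, 0.54],"delta_rot":[-0.005, -0.003, -0.002],"gripper":0.3},{"travel":[0.0, 0.0, 0.44],"delta_rot":[0.0, 0.0, 0.0],"gripper":0.4},{"travel":[0.0, 0.0, 0.44],"delta_rot":[0.0, 0.0, 0.0],"gripper":0.4}]
[{"travel":[0.0, 0.0, 0.43],"delta_rot":[0.0, 0.0, 0.0],"gripper":0.4},{"travel":[0.0, 0.0, 0.44],"delta_rot":[0.0, 0.0, 0.0],"gripper":0.4},{"travel":[0.0, 0.0, 0.36],"delta_rot":[0.0, 0.0, 0.0],"gripper":0.4},{"travel":[0.0, 0.0, 0.35],"delta_rot":[0.0, 0.0, 0.0],"gripper":0.4},{"travel":[0.0, 0.0, 0.36],"delta_rot":[0.0, 0.0, 0.0],"gripper":0.4},{"travel":[0.0, 0.0, 0.35],"delta_rot":[0.0, 0.0, 0.0],"gripper":0.4}]
14 [0.5259 0.3496 0.0231]
```

>>> apply_moves --series '[{"travel": [0.1,0.16,0.55],"delta_rot": [-0.005,-0.005,0],"gripper": 0.35},{"travel": [0.1,0.16,0.55],"delta_rot": [-0.005,-0.005,0],"gripper": 0.35},{"travel": [0.1,0.16,0.55],"delta_rot": [-0.005,-0.005,0],"gripper": 0.35},{"travel": [0.1,0.14,0.55],"delta_rot": [-0.005,-0.005,0],"gripper": 0.35},{"travel": [0.1,0.12,0.55],"delta_rot": [-0.005,-0.005,0],"gripper": 0.35},{"travel": [0.08,0.1,0.55],"delta_rot": [-0.005,-0.005,0],"gripper": 0.35},{"travel": [0,0,0.5],"delta_rot": [-0.005,0,0],"gripper": 0.35},{"travel": [0,0,0.4],"delta_rot": [0,0,0],"gripper": 0.35}]'

```text
time_s: 3.43
eef_pos: [0.5261, 0.3643, 0.1022]
tcp_rot: [0.579, 0.816, 0.003, 0.001]
ft_force: [1.0, -0.3, 0.1]
opening: 0.649
```

```bash
python3 -c "
from plan import *
st();plan([(.526,.3497,.07,109,3,.35),(.526,.3497,.014,109,5,.35)])"
```

```text
t 3.43 p [0.5261 0.3643 0.1022] yaw 109.29 tilt [0.29 0.16] F [ 1.  -0.3  0.1] M [-0.    0.03  0.01] op 0.649 j [-0.24  0.65 -0.65  1.72  0.47  0.93 -0.75]
[{"travel":[-0.12, -0.04, 0.27],"delta_rot":[0.004, -0.001, 0.003],"gripper":0.35},{"travel":[-0.11, -0.04, 0.27],"delta_rot":[0.003, 0.0, 0.003],"gripper":0.35},{"travel":[-0.12, -0.05, 0.26],"delta_rot":[0.004, -0.001, 0.004],"gripper":0.35},{"travel":[0.0, 0.0, 0.28],"delta_rot":[0.0, 0.0, 0.0],"gripper":0.35},{"travel":[0.0, 0.0, 0.28],"delta_rot":[0.0, 0.0, 0.0],"gripper":0.35},{"travel":[0.0, 0.0, 0.28],"delta_rot":[0.0, 0.0, 0.0],"gripper":0.35},{"travel":[0.0, 0.0, 0.28],"delta_rot":[0.0, 0.0, 0.0],"gripper":0.35},{"travel":[0.01, 0.0, 0.28],"delta_rot":[0.0, 0.0, 0.0],"gripper":0.35}]
8 [0.5258 0.3498 0.0142]
```

>>> apply_moves --series '[{"travel": [-0.13,-0.04,0.15],"delta_rot": [0.004,0,0.003],"gripper": 0.35},{"travel": [-0.12,-0.04,0.15],"delta_rot": [0.003,0,0.003],"gripper": 0.35},{"travel": [-0.12,-0.05,0.15],"delta_rot": [0.004,0,0.004],"gripper": 0.35},{"travel": [0,0,0.25],"delta_rot": [0,0,0],"gripper": 0.35},{"travel": [0,0,0.3],"delta_rot": [0,0,0],"gripper": 0.35},{"travel": [0,0,0.3],"delta_rot": [0,0,0],"gripper": 0.35},{"travel": [0,0,0.3],"delta_rot": [0,0,0],"gripper": 0.35},{"travel": [0,0,0.2],"delta_rot": [0,0,0],"gripper": 0.35}]'

```text
time_s: 4.1
eef_pos: [0.5265, 0.3449, 0.0235]
tcp_rot: [0.582, 0.813, -0.001, -0.0]
ft_force: [-0.4, -0.3, 0.7]
opening: 0.649
```

```bash
python3 -c "
from plan import *
st();plan([(.526,.3497,.014,109,3,.35)])
snap('side','pics/s1.png',165,280,120,100,6)"
```

```text
t 4.1 p [0.5265 0.3449 0.0235] yaw 108.83 tilt [-0.09 -0.06] F [-0.4 -0.3  0.7] M [ 0.02 -0.    0.06] op 0.649 j [-0.25  0.73 -0.6   1.77  0.55  0.81 -0.79]
[{"travel":[0.04, 0.01, 0.08],"delta_rot":[-0.001, 0.0, -0.002],"gripper":0.35},{"travel":[0.04, 0.01, 0.08],"delta_rot":[-0.001, 0.0, -0.002],"gripper":0.35},{"travel":[0.04, 0.01, 0.08],"delta_rot":[-0.001, 0.001, -0.002],"gripper":0.35}]
3 [0.526  0.3498 0.0139]
```

View pics/s1.png

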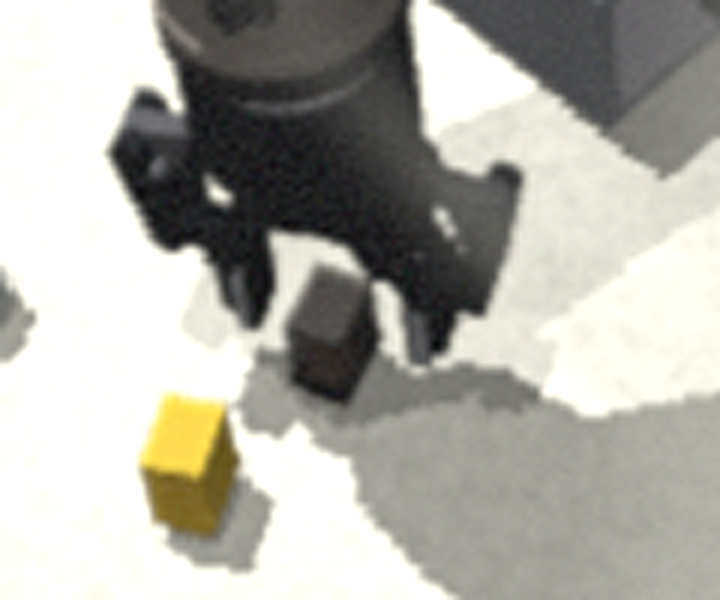

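The relay, at crop (330,330), sits between the fingertips at (245,310) and (425,345), with its short side along the jaws. I'll correct about 5 mm in y and close.

>>> apply_moves --series '[{"travel": [0.06,0.01,0.1],"delta_rot": [0,0,0],"gripper": 0.35},{"travel": [0.04,0.01,0.1],"delta_rot": [0,0,0],"gripper": 0.35},{"travel": [0.03,0.01,0.06],"delta_rot": [0,0,0],"gripper": 0.35},{"travel": [0,0,0],"delta_rot": [0,0,0],"gripper": 0.8},{"travel": [0,0,0],"delta_rot": [0,0,0],"gripper": 0.9},{"travel": [0,0,0],"delta_rot": [0,0,0],"gripper": 1},{"travel": [0,0,0],"delta_rot": [0,0,0],"gripper": 1},{"travel": [0,0,0],"delta_rot": [0,0,0],"gripper": 1}]' --newtons 50

```text
time_s: 4.82
eef_pos: [0.5251, 0.3523, 0.0112]
tcp_rot: [0.581, 0.814, -0.001, -0.001]
ft_force: [0.7, 0.2, -0.8]
opening: 0.254
```

```bash
python3 -c "
from plan import *
st();plan([(.526,.349,.20,109,6,1),(.526,.30,.26,103,2,1),(.576,.0355,.20,80.35,8,1),])"
```

```text
t 4.82 p [0.5251 0.3523 0.0112] yaw 108.94 tilt [-0.15 -0.02] F [ 0.7  0.2 -0.8] M [-0.01 -0.04 -0.05] op 0.254 j [-0.27  0.75 -0.59  1.77  0.56  0.79 -0.8 ]
[{"travel":[-0.01, 0.0, -0.79],"delta_rot":[-0.001, 0.0, 0.0],"gripper":1},{"travel":[-0.01, 0.0, -0.79],"delta_rot":[-0.001, 0.0, 0.0],"gripper":1},{"travel":[-0.02, 0.0, -0.79],"delta_rot":[-0.001, 0.0, 0.0],"gripper":1},{"travel":[-0.01, 0.0, -0.78],"delta_rot":[-0.001, 0.0, -0.001],"gripper":1},{"travel":[-0.02, -0.01, -0.79],"delta_rot":[0.0, 0.0, 0.0],"gripper":1},{"travel":[-0.01, 0.0, -0.78],"delta_rot":[-0.001, -0.001, -0.001],"gripper":1},{"travel":[-0.58, -0.2, -0.75],"delta_rot":[0.0, 0.0, 0.1],"gripper":1},{"travel":[-0.59, -0.17, -0.75],"delta_rot":[0.0, 0.0, 0.1],"gripper":1}]
[{"travel":[-0.84, -0.03, 0.19],"delta_rot":[0.0, 0.0, 0.094],"gripper":1},{"travel":[-0.84, 0.01, 0.19],"delta_rot":[0.0, 0.0, 0.094],"gripper":1},{"travel":[-0.84, 0.05, 0.19],"delta_rot":[0.0, 0.0, 0.095],"gripper":1},{"travel":[-0.84, 0.09, 0.19],"delta_rot":[0.0, 0.0, 0.094],"gripper":1},{"travel":[-0.83, 0.13, 0.19],"delta_rot":[0.0, 0.0, 0.095],"gripper":1},{"travel":[-0.82, 0.17, 0.18],"delta_rot":[0.0, 0.0, 0.094],"gripper":1},{"travel":[-0.82, 0.21, 0.19],"delta_rot":[0.0, 0.0, 0.095],"gripper":1},{"travel":[-0.8, 0.26, 0.18],"delta_rot":[0.0, 0.0, 0.094],"gripper":1}]
16 [0.5761 0.0355 0.2   ]
```

>>> apply_moves --series '[{"travel": [0,0,-0.4],"delta_rot": [0,0,0],"gripper": 1},{"travel": [0,0,-0.85],"delta_rot": [0,0,0],"gripper": 1},{"travel": [0,0,-0.9],"delta_rot": [0,0,0],"gripper": 1},{"travel": [0,0,-0.9],"delta_rot": [0,0,0],"gripper": 1},{"travel": [0,0,-0.9],"delta_rot": [0,0,0],"gripper": 1},{"travel": [0,0,-0.9],"delta_rot": [0,0,0],"gripper": 1},{"travel": [0,0,-0.9],"delta_rot": [0,0,0],"gripper": 1},{"travel": [0,0,-0.9],"delta_rot": [0,0,0],"gripper": 1}]'

```text
time_s: 5.48
eef_pos: [0.5209, 0.3485, 0.2878]
tcp_rot: [0.58, 0.815, -0.008, -0.004]
ft_force: [0.7, 0.1, -0.8]
opening: 0.253
```

```bash
python3 -c "
from plan import *
st();plan([(.5746,.0355,.28,80.35,14,1),(.5746,.0355,.2,80.35,2,1)])"
```

```text
t 5.48 p [0.5209 0.3485 0.2878] yaw 109.12 tilt [-0.87 -0.52] F [ 0.7  0.1 -0.8] M [ 0.05 -0.07 -0.  ] op 0.253 j [-0.16  0.46 -0.74  1.56  0.31  1.27 -0.61]
[{"travel":[-0.56, -0.09, 0.02],"delta_rot":[-0.002, 0.001, 0.068],"gripper":1},{"travel":[-0.56, -0.07, 0.02],"delta_rot":[-0.002, 0.001, 0.069],"gripper":1},{"travel":[-0.56, -0.05, 0.02],"delta_rot":[-0.002, 0.001, 0.068],"gripper":1},{"travel":[-0.57, -0.03, 0.02],"delta_rot":[-0.002, 0.001, 0.069],"gripper":1},{"travel":[-0.57, -0.01, 0.02],"delta_rot":[-0.002, 0.001, 0.068],"gripper":1},{"travel":[-0.57, 0.01, 0.01],"delta_rot":[-0.002, 0.001, 0.069],"gripper":1},{"travel":[-0.57, 0.03, 0.01],"delta_rot":[-0.002, 0.001, 0.068],"gripper":1},{"travel":[-0.56, 0.05, 0.01],"delta_rot":[-0.002, 0.001, 0.069],"gripper":1}]
[{"travel":[-0.56, 0.07, 0.02],"delta_rot":[-0.002, 0.001, 0.068],"gripper":1},{"travel":[-0.56, 0.09, 0.01],"delta_rot":[-0.002, 0.001, 0.069],"gripper":1},{"travel":[-0.56, 0.11, 0.02],"delta_rot":[-0.003, 0.001, 0.068],"gripper":1},{"travel":[-0.55, 0.13, 0.01],"delta_rot":[-0.002, 0.002, 0.069],"gripper":1},{"travel":[-0.55, 0.14, 0.01],"delta_rot":[-0.003, 0.001, 0.068],"gripper":1},{"travel":[-0.54, 0.17, 0.02],"delta_rot":[-0.002, 0.002, 0.069],"gripper":1},{"travel":[0.0, 0.0, 1.0],"delta_rot":[0.0, 0.0, 0.0],"gripper":1},{"travel":[0.0, 0.0, 1.0],"delta_rot":[0.0, 0.0, 0.0],"gripper":1}]
16 [0.5747 0.0356 0.2   ]
```

>>> apply_moves --series '[{"travel": [-0.56,-0.09,0],"delta_rot": [-0.002,0,0.07],"gripper": 1},{"travel": [-0.6,-0.07,0],"delta_rot": [-0.002,0,0.07],"gripper": 1},{"travel": [-0.6,-0.05,0],"delta_rot": [-0.002,0,0.07],"gripper": 1},{"travel": [-0.6,-0.03,0],"delta_rot": [-0.002,0,0.07],"gripper": 1},{"travel": [-0.6,-0.01,0],"delta_rot": [-0.002,0,0.07],"gripper": 1},{"travel": [-0.6,0.01,0],"delta_rot": [-0.002,0,0.07],"gripper": 1},{"travel": [-0.6,0.03,0],"delta_rot": [-0.002,0,0.07],"gripper": 1},{"travel": [-0.6,0.05,0],"delta_rot": [-0.002,0,0.07],"gripper": 1}]'

```text
time_s: 6.15
eef_pos: [0.5514, 0.166, 0.3125]
tcp_rot: [0.691, 0.723, 0.01, 0.003]
ft_force: [1.0, 0.3, -0.3]
opening: 0.246
```

>>> apply_moves --series '[{"travel": [-0.6,0.07,0],"delta_rot": [-0.002,0,0.07],"gripper": 1},{"travel": [-0.6,0.09,0],"delta_rot": [-0.002,0,0.07],"gripper": 1},{"travel": [-0.6,0.11,0],"delta_rot": [-0.002,0,0.07],"gripper": 1},{"travel": [-0.6,0.13,0],"delta_rot": [-0.002,0,0.07],"gripper": 1},{"travel": [-0.55,0.14,0],"delta_rot": [-0.002,0,0.07],"gripper": 1},{"travel": [-0.45,0.16,0],"delta_rot": [-0.002,0,0.07],"gripper": 1},{"travel": [0,0,0],"delta_rot": [0,0,0],"gripper": 1},{"travel": [0,0,0],"delta_rot": [0,0,0],"gripper": 1}]'

```text
time_s: 6.82
eef_pos: [0.5708, 0.0162, 0.3214]
tcp_rot: [0.772, 0.635, 0.015, 0.007]
ft_force: [-0.9, 0.8, 0.4]
opening: 0.25
```

```bash
python3 -c "
from plan import *
st();plan([(.5746,.0355,.12,80.35,8,1)])"
```

```text
t 6.82 p [0.5708 0.0162 0.3214] yaw 78.93 tilt [1.82 0.45] F [-0.9  0.8  0.4] M [0.05 0.06 0.01] op 0.25 j [ 0.33  0.26 -0.57  1.69  0.15  1.2  -0.46]
[{"travel":[0.05, -0.02, 0.63],"delta_rot":[0.007, -0.003, -0.006],"gripper":1},{"travel":[0.05, -0.02, 0.63],"delta_rot":[0.007, -0.003, -0.006],"gripper":1},{"travel":[0.06, -0.01, 0.63],"delta_rot":[0.007, -0.003, -0.006],"gripper":1},{"travel":[0.06, -0.01, 0.63],"delta_rot":[0.007, -0.003, -0.006],"gripper":1},{"travel":[0.06, -0.01, 0.63],"delta_rot":[0.007, -0.003, -0.006],"gripper":1},{"travel":[0.06, -0.01, 0.63],"delta_rot":[0.007, -0.004, -0.006],"gripper":1},{"travel":[0.06, 0.0, 0.63],"delta_rot":[0.008, -0.003, -0.006],"gripper":1},{"travel":[0.05, 0.0, 0.63],"delta_rot":[0.007, -0.004, -0.006],"gripper":1}]
8 [0.5746 0.0354 0.1199]
```

>>> apply_moves --series '[{"travel": [0.05,-0.02,0.63],"delta_rot": [0.01,-0.004,-0.007],"gripper": 1},{"travel": [0.05,-0.02,0.63],"delta_rot": [0.01,-0.004,-0.007],"gripper": 1},{"travel": [0.05,-0.01,0.63],"delta_rot": [0.01,-0.004,-0.007],"gripper": 1},{"travel": [0.05,-0.01,0.63],"delta_rot": [0.01,-0.004,-0.007],"gripper": 1},{"travel": [0.05,-0.01,0.63],"delta_rot": [0.01,-0.004,-0.007],"gripper": 1},{"travel": [0.05,-0.01,0.63],"delta_rot": [0.01,-0.004,-0.007],"gripper": 1},{"travel": [0.05,0,0.4],"delta_rot": [0.007,-0.003,-0.006],"gripper": 1},{"travel": [0,0,0],"delta_rot": [0,0,0],"gripper": 1}]'

```text
time_s: 7.48
eef_pos: [0.5749, 0.0438, 0.155]
tcp_rot: [0.759, 0.651, 0.003, -0.001]
ft_force: [-0.5, -0.4, -0.5]
opening: 0.252
```

```bash
python3 -c "
from plan import *
st();plan([(.5746,.0355,.13,80.35,4,1)])
snap('top','pics/t2.png',195,155,110,110,5,2.2);snap('side','pics/s2.png',195,165,150,120,5,1.8)
a=cv2.imread('pics/t2.png');b=cv2.imread('pics/s2.png');cv2.imwrite('pics/m2.png',np.hstack([cv2.resize(a,(400,400)),cv2.resize(b,(400,320))[:320] if 0 else cv2.copyMakeBorder(cv2.resize(b,(400,320)),0,80,0,0,cv2.BORDER_CONSTANT)]))"
```

```text
t 7.48 p [0.5749 0.0438 0.155 ] yaw 81.27 tilt [0.22 0.33] F [-0.5 -0.4 -0.5] M [-0.03  0.03  0.01] op 0.252 j [ 0.24  0.45 -0.54  1.84  0.28  0.92 -0.58]
[{"travel":[-0.05, 0.01, 0.16],"delta_rot":[0.001, -0.003, 0.008],"gripper":1},{"travel":[-0.05, 0.0, 0.15],"delta_rot":[0.001, -0.003, 0.008],"gripper":1},{"travel":[-0.05, 0.01, 0.16],"delta_rot":[0.002, -0.003, 0.007],"gripper":1},{"travel":[-0.06, 0.0, 0.15],"delta_rot":[0.001, -0.003, 0.008],"gripper":1}]
4 [0.5745 0.0355 0.1302]
```

View pics/m2.png

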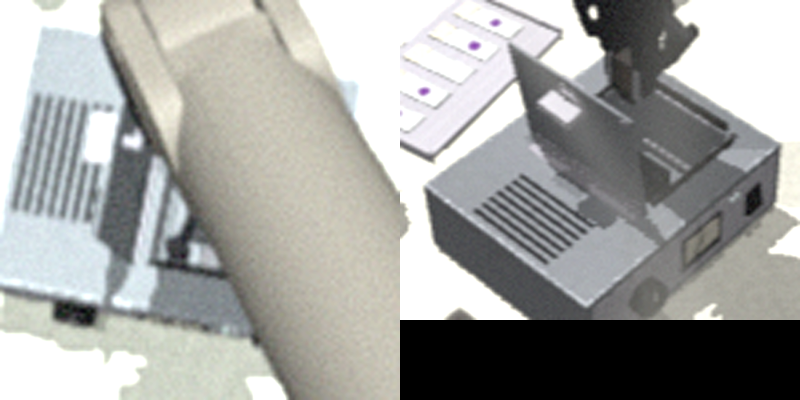

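The top view is blocked by the arm. The side view shows the relay held over the hatch, clear of the panel. I'll descend to just above the mouth, allowing 2.5 mm for where the relay sits in the grip.

>>> apply_moves --series '[{"travel": [-0.05,0.01,0.2],"delta_rot": [0.001,-0.003,0.008],"gripper": 1},{"travel": [-0.04,0,0.3],"delta_rot": [0.001,-0.003,0.008],"gripper": 1},{"travel": [-0.03,0,0.3],"delta_rot": [0.001,-0.003,0.008],"gripper": 1},{"travel": [-0.02,0,0.3],"delta_rot": [0,0,0],"gripper": 1},{"travel": [0,0,0.3],"delta_rot": [0,0,0],"gripper": 1},{"travel": [0,0,0.3],"delta_rot": [0,0,0],"gripper": 1},{"travel": [0,0,0.2],"delta_rot": [0,0,0],"gripper": 1},{"travel": [0,0,0],"delta_rot": [0,0,0],"gripper": 1}]'

```text
time_s: 8.25
eef_pos: [0.5803, 0.0378, 0.0796]
tcp_rot: [0.764, 0.645, 0.006, 0.004]
ft_force: [0.3, 0.6, 0.1]
opening: 0.25
```

```bash
python3 -c "
from plan import *
st();plan([(.575,.038,.062,80.35,4,1)])"
```

```text
t 8.25 p [0.5803 0.0378 0.0796] yaw 80.36 tilt [0.84 0.07] F [0.3 0.6 0.1] M [-0.01  0.07 -0.01] op 0.25 j [ 0.2   0.55 -0.49  1.89  0.36  0.77 -0.65]
[{"travel":[0.0, -0.03, 0.11],"delta_rot":[0.007, -0.002, 0.0],"gripper":1},{"travel":[-0.01, -0.04, 0.11],"delta_rot":[0.007, -0.002, 0.0],"gripper":1},{"travel":[0.0, -0.03, 0.11],"delta_rot":[0.007, -0.001, 0.0],"gripper":1},{"travel":[-0.01, -0.03, 0.11],"delta_rot":[0.006, -0.002, 0.0],"gripper":1}]
4 [0.5752 0.0378 0.062 ]
```

>>> apply_moves --series '[{"travel": [0,-0.04,0.1],"delta_rot": [0.008,-0.002,0],"gripper": 1},{"travel": [0,-0.04,0.1],"delta_rot": [0.008,-0.002,0],"gripper": 1},{"travel": [0,-0.04,0.1],"delta_rot": [0.008,-0.001,0],"gripper": 1},{"travel": [0,-0.03,0.1],"delta_rot": [0.006,0,0],"gripper": 1},{"travel": [0,0,0.05],"delta_rot": [0,0,0],"gripper": 1},{"travel": [0,0,0],"delta_rot": [0,0,0],"gripper": 1},{"travel": [0,0,0],"delta_rot": [0,0,0],"gripper": 1},{"travel": [0,0,0],"delta_rot": [0,0,0],"gripper": 1}]'

```text
time_s: 8.92
eef_pos: [0.5744, 0.0394, 0.0599]
tcp_rot: [0.764, 0.645, -0.0, -0.001]
ft_force: [0.7, -0.4, -0.6]
opening: 0.248
```

```bash
python3 -c "
from plan import *
st();plan([(.575,.038,.054,80.35,4,1)])"
```

```text
t 8.92 p [0.5744 0.0394 0.0599] yaw 80.39 tilt [-0.14  0.1 ] F [ 0.7 -0.4 -0.6] M [ 0.   -0.04 -0.04] op 0.248 j [ 0.19  0.58 -0.48  1.9   0.37  0.75 -0.67]
[{"travel":[-0.01, 0.01, 0.04],"delta_rot":[-0.001, -0.001, 0.0],"gripper":1},{"travel":[-0.01, 0.0, 0.04],"delta_rot":[-0.001, 0.0, 0.0],"gripper":1},{"travel":[-0.01, 0.01, 0.03],"delta_rot":[-0.002, -0.001, 0.001],"gripper":1},{"travel":[0.0, 0.0, 0.04],"delta_rot":[-0.001, 0.0, 0.0],"gripper":1}]
4 [0.575  0.0381 0.0539]
```

>>> apply_moves --series '[{"travel": [-0.015,0.005,0.05],"delta_rot": [0,0,0],"gripper": 1},{"travel": [-0.01,0.005,0.05],"delta_rot": [0,0,0],"gripper": 1},{"travel": [-0.01,0,0.05],"delta_rot": [0,0,0],"gripper": 1},{"travel": [0,0,0.05],"delta_rot": [0,0,0],"gripper": 1},{"travel": [0,0,0.05],"delta_rot": [0,0,0],"gripper": 1},{"travel": [0,0,0.05],"delta_rot": [0,0,0],"gripper": 1},{"travel": [0,0,0.05],"delta_rot": [0,0,0],"gripper": 1},{"travel": [0,0,0.0],"delta_rot": [0,0,0],"gripper": 1}]'

```text
time_s: 9.58
eef_pos: [0.5765, 0.0379, 0.0467]
tcp_rot: [0.764, 0.645, 0.001, -0.0]
ft_force: [0.2, -0.5, -0.8]
opening: 0.251
```

```bash
python3 -c "
from plan import *
st()"
```

```text
t 9.58 p [0.5765 0.0379 0.0467] yaw 80.35 tilt [0.1 0.1] F [ 0.2 -0.5 -0.8] M [ 0.   -0.02 -0.01] op 0.251 j [ 0.18  0.6  -0.47  1.9   0.39  0.73 -0.68]
```

>>> apply_moves --series '[{"travel": [0,-0.015,0.03],"delta_rot": [0,0,0],"gripper": 1},{"travel": [0,-0.015,0.03],"delta_rot": [0,0,0],"gripper": 1},{"travel": [0,-0.005,0.03],"delta_rot": [0,0,0],"gripper": 1},{"travel": [0,-0.005,0.03],"delta_rot": [0,0,0],"gripper": 1},{"travel": [0,0,0.03],"delta_rot": [0,0,0],"gripper": 1},{"travel": [0,0,0.03],"delta_rot": [0,0,0],"gripper": 1},{"travel": [0,0,0.02],"delta_rot": [0,0,0],"gripper": 1},{"travel": [0,0,0.0],"delta_rot": [0,0,0],"gripper": 1}]'

```text
time_s: 10.25
eef_pos: [0.5765, 0.0383, 0.0396]
tcp_rot: [0.764, 0.645, 0.002, 0.001]
ft_force: [1.1, 0.1, -0.6]
opening: 0.249
```

```bash
python3 -c "
from plan import *
st()"
```

```text
t 10.25 p [0.5765 0.0383 0.0396] yaw 80.34 tilt [0.28 0.07] F [ 1.1  0.1 -0.6] M [-0.05 -0.19  0.01] op 0.249 j [ 0.18  0.61 -0.46  1.91  0.4   0.71 -0.69]
```

>>> apply_moves --series '[{"travel": [0,-0.01,0.03],"delta_rot": [0,0,0],"gripper": 1},{"travel": [0,0,0.03],"delta_rot": [0,0,0],"gripper": 1},{"travel": [0,0,0.04],"delta_rot": [0,0,0],"gripper": 1},{"travel": [0,0,0.04],"delta_rot": [0,0,0],"gripper": 1},{"travel": [0,0,0.04],"delta_rot": [0,0,0],"gripper": 1},{"travel": [0,0,0.04],"delta_rot": [0,0,0],"gripper": 1},{"travel": [0,0,0.04],"delta_rot": [0,0,0],"gripper": 1},{"travel": [0,0,0.04],"delta_rot": [0,0,0],"gripper": 1}]'

```text
time_s: 10.92
eef_pos: [0.5766, 0.0383, 0.0393]
tcp_rot: [0.764, 0.645, 0.0, 0.005]
ft_force: [-4.8, -0.9, 19.7]
opening: 0.243
```

```bash
python3 -c "
from plan import *
st()"
```

```text
t 10.92 p [0.5766 0.0383 0.0393] yaw 80.28 tilt [ 0.36 -0.37] F [-4.8 -0.9 19.7] M [-0.32  1.25  0.01] op 0.243 j [ 0.17  0.61 -0.45  1.91  0.41  0.71 -0.7 ]
```

Blocked at TCP z 0.0393 m with 20 N, against an expected 0.040 m when home. I'll release, then check by pressing the relay's top with closed fingers.

>>> apply_moves --series '[{"travel": [0,0,-0.01],"delta_rot": [0,0,0],"gripper": 0.55},{"travel": [0,0,0],"delta_rot": [0,0,0],"gripper": 0.55},{"travel": [0,0,0],"delta_rot": [0,0,0],"gripper": 0.55},{"travel": [0,0,-0.3],"delta_rot": [0,0,0],"gripper": 0.55},{"travel": [0,0,-0.4],"delta_rot": [0,0,0],"gripper": 0.55},{"travel": [0,0,-0.4],"delta_rot": [0,0,0],"gripper": 0.55},{"travel": [0,0,-0.4],"delta_rot": [0,0,0],"gripper": 0.7},{"travel": [0,0,-0.3],"delta_rot": [0,0,0],"gripper": 1}]'

```text
time_s: 11.58
eef_pos: [0.5714, 0.0389, 0.1121]
tcp_rot: [0.764, 0.645, -0.004, 0.001]
ft_force: [0.4, 1.2, -0.4]
opening: 0.177
```

```bash
python3 -c "
from plan import *
st();plan([(.5755,.0355,.09,80.35,6,1)])"
```

```text
t 11.58 p [0.5714 0.0389 0.1121] yaw 80.36 tilt [-0.31 -0.39] F [ 0.4  1.2 -0.4] M [-0.   -0.02 -0.02] op 0.177 j [ 0.21  0.5  -0.51  1.88  0.33  0.85 -0.63]
[{"travel":[-0.01, 0.02, 0.09],"delta_rot":[-0.001, 0.002, 0.0],"gripper":1},{"travel":[-0.01, 0.02, 0.09],"delta_rot":[-0.001, 0.003, 0.0],"gripper":1},{"travel":[-0.01, 0.02, 0.09],"delta_rot":[-0.002, 0.002, 0.0],"gripper":1},{"travel":[-0.01, 0.02, 0.09],"delta_rot":[-0.001, 0.003, 0.0],"gripper":1},{"travel":[-0.01, 0.02, 0.1],"delta_rot":[-0.002, 0.002, 0.0],"gripper":1},{"travel":[-0.01, 0.02, 0.09],"delta_rot":[-0.001, 0.003, 0.0],"gripper":1}]
6 [0.5756 0.0356 0.0901]
```

>>> apply_moves --series '[{"travel": [-0.01,0.01,0.12],"delta_rot": [0,0,0],"gripper": 1},{"travel": [-0.01,0.01,0.12],"delta_rot": [0,0,0],"gripper": 1},{"travel": [-0.01,0.01,0.12],"delta_rot": [0,0,0],"gripper": 1},{"travel": [-0.01,0.01,0.12],"delta_rot": [0,0,0],"gripper": 1},{"travel": [-0.01,0.01,0.12],"delta_rot": [0,0,0],"gripper": 1},{"travel": [-0.01,0.01,0.1],"delta_rot": [0,0,0],"gripper": 1},{"travel": [0,0,0.08],"delta_rot": [0,0,0],"gripper": 1},{"travel": [0,0,0.06],"delta_rot": [0,0,0],"gripper": 1}]'

```text
time_s: 12.25
eef_pos: [0.5731, 0.0354, 0.0761]
tcp_rot: [0.764, 0.645, -0.004, 0.001]
ft_force: [-0.4, -0.0, 1.6]
opening: -0.003
```

>>> apply_moves --series '[{"travel": [0,0,0.04],"delta_rot": [0,0,0],"gripper": 1},{"travel": [0,0,0.04],"delta_rot": [0,0,0],"gripper": 1},{"travel": [0,0,0.04],"delta_rot": [0,0,0],"gripper": 1},{"travel": [0,0,0.04],"delta_rot": [0,0,0],"gripper": 1},{"travel": [0,0,0.04],"delta_rot": [0,0,0],"gripper": 1},{"travel": [0,0,0.04],"delta_rot": [0,0,0],"gripper": 1},{"travel": [0,0,0.04],"delta_rot": [0,0,0],"gripper": 1},{"travel": [0,0,0.04],"delta_rot": [0,0,0],"gripper": 1}]'

```text
time_s: 12.92
eef_pos: [0.5739, 0.0356, 0.0761]
tcp_rot: [0.764, 0.645, -0.007, 0.004]
ft_force: [-6.6, -2.1, 17.8]
opening: 0.003
```

```bash
python3 -c "
from plan import *
st()"
```

```text
t 12.92 p [0.5739 0.0356 0.0761] yaw 80.31 tilt [-0.28 -0.89] F [-6.6 -2.1 17.8] M [-0.27  1.43  0.05] op 0.003 j [ 0.19  0.56 -0.48  1.89  0.37  0.79 -0.66]
```

The relay's top is at z 0.0761 m under 18 N, which matches home (0.076). Next I'll go up and over behind the panel.

```bash
cat >> plan.py <<'E'
U=np.array([.5816,.0769,-.1684])
def w(x,y): return tuple((R.from_euler("z",U[2]).apply([x,y,0])[:2]+U[:2]).round(4))
def loc(p): return R.from_euler("z",-U[2]).apply(np.array(p)-[U[0],U[1],0]).round(4)
E
python3 -c "
from plan import *
plan([(.574,.03,.275,80.35,7,1),(*w(-.045,.03),.28,80.35,3,1),(*w(-.045,.10),.26,80.35,4,1),(*w(-.045,.10),.17,80.35,4,1)])"
```

```text
[{"travel":[-0.03, 0.0, -0.71],"delta_rot":[-0.001, 0.004, 0.0],"gripper":1},{"travel":[-0.03, 0.0, -0.71],"delta_rot":[-0.001, 0.004, 0.0],"gripper":1},{"travel":[-0.03, 0.0, -0.71],"delta_rot":[0.0, 0.005, 0.0],"gripper":1},{"travel":[-0.03, 0.01, -0.71],"delta_rot":[-0.001, 0.004, 0.0],"gripper":1},{"travel":[-0.02, 0.0, -0.71],"delta_rot":[0.0, 0.005, 0.0],"gripper":1},{"travel":[-0.02, 0.01, -0.71],"delta_rot":[-0.001, 0.004, -0.001],"gripper":1},{"travel":[-0.03, 0.0, -0.71],"delta_rot":[0.0, 0.005, 0.0],"gripper":1},{"travel":[0.65, -0.38, -0.04],"delta_rot":[0.0, 0.0, 0.0],"gripper":1}]
[{"travel":[0.65, -0.38, -0.04],"delta_rot":[0.0, 0.0, 0.0],"gripper":1},{"travel":[0.64, -0.37, -0.05],"delta_rot":[0.0, 0.0, 0.0],"gripper":1},{"travel":[0.44, 0.0, 0.13],"delta_rot":[0.0, 0.0, 0.0],"gripper":1},{"travel":[0.44, 0.0, 0.12],"delta_rot":[0.0, 0.0, 0.0],"gripper":1},{"travel":[0.44, 0.0, 0.13],"delta_rot":[0.0, 0.0, 0.0],"gripper":1},{"travel":[0.43, 0.0, 0.12],"delta_rot":[0.0, 0.0, 0.0],"gripper":1},{"travel":[0.0, 0.0, 0.56],"delta_rot":[0.0, 0.0, 0.0],"gripper":1},{"travel":[0.0, 0.0, 0.56],"delta_rot":[0.0, 0.0, 0.0],"gripper":1}]
[{"travel":[0.0, 0.0, 0.57],"delta_rot":[0.0, 0.0, 0.0],"gripper":1},{"travel":[0.0, 0.0, 0.56],"delta_rot":[0.0, 0.0, 0.0],"gripper":1}]
18 [0.5541 0.1829 0.1701]
```

>>> apply_moves --series '[{"travel": [-0.03,0,-0.6],"delta_rot": [0,0.005,0],"gripper": 1},{"travel": [-0.03,0,-0.75],"delta_rot": [0,0.005,0],"gripper": 1},{"travel": [-0.03,0,-0.75],"delta_rot": [0,0.005,0],"gripper": 1},{"travel": [-0.03,0,-0.75],"delta_rot": [0,0.005,0],"gripper": 1},{"travel": [-0.02,0,-0.75],"delta_rot": [0,0.005,0],"gripper": 1},{"travel": [-0.02,0,-0.75],"delta_rot": [0,0.005,0],"gripper": 1},{"travel": [0,0,-0.75],"delta_rot": [0,0.005,0],"gripper": 1},{"travel": [0,-0.3,-0.4],"delta_rot": [0,0,0],"gripper": 1}]'

```text
time_s: 13.58
eef_pos: [0.5594, 0.0325, 0.2998]
tcp_rot: [0.764, 0.646, -0.004, -0.006]
ft_force: [1.3, -0.7, 0.9]
opening: -0.002
```

```bash
python3 -c "
from plan import *
st();plan([(*w(-.045,.10),.28,80.35,8,1),(*w(-.045,.10),.17,80.35,4,1)])"
```

```text
t 13.58 p [0.5594 0.0325 0.2998] yaw 80.42 tilt [-0.78  0.19] F [ 1.3 -0.7  0.9] M [-0.   -0.09  0.03] op -0.002 j [ 0.3   0.29 -0.57  1.71  0.16  1.2  -0.48]
[{"travel":[0.46, -0.09, 0.06],"delta_rot":[-0.003, 0.0, 0.0],"gripper":1},{"travel":[0.46, -0.09, 0.06],"delta_rot":[-0.003, 0.0, 0.0],"gripper":1},{"travel":[0.46, -0.1, 0.06],"delta_rot":[-0.003, 0.0, 0.0],"gripper":1},{"travel":[0.46, -0.09, 0.07],"delta_rot":[-0.004, 0.0, 0.0],"gripper":1},{"travel":[0.46, -0.1, 0.06],"delta_rot":[-0.003, 0.0, 0.001],"gripper":1},{"travel":[0.46, -0.1, 0.07],"delta_rot":[-0.004, -0.001, 0.0],"gripper":1},{"travel":[0.46, -0.09, 0.06],"delta_rot":[-0.003, 0.0, 0.001],"gripper":1},{"travel":[0.47, -0.1, 0.06],"delta_rot":[-0.004, -0.001, 0.0],"gripper":1}]
[{"travel":[0.0, 0.0, 0.69],"delta_rot":[0.0, 0.0, 0.0],"gripper":1},{"travel":[0.0, 0.0, 0.69],"delta_rot":[0.0, 0.0, 0.0],"gripper":1},{"travel":[0.0, 0.0, 0.69],"delta_rot":[0.0, 0.0, 0.0],"gripper":1},{"travel":[0.0, 0.0, 0.68],"delta_rot":[0.0, 0.0, 0.0],"gripper":1}]
12 [0.5539 0.1832 0.1702]
```

>>> apply_moves --series '[{"travel": [0.48,-0.09,0],"delta_rot": [-0.003,0,0],"gripper": 1},{"travel": [0.52,-0.09,0.03],"delta_rot": [-0.003,0,0],"gripper": 1},{"travel": [0.52,-0.09,0.03],"delta_rot": [-0.003,0,0],"gripper": 1},{"travel": [0.52,-0.09,0.03],"delta_rot": [-0.003,0,0],"gripper": 1},{"travel": [0.52,-0.09,0.03],"delta_rot": [-0.003,0,0],"gripper": 1},{"travel": [0.52,-0.09,0.03],"delta_rot": [-0.003,0,0],"gripper": 1},{"travel": [0.5,-0.09,0.03],"delta_rot": [-0.003,0,0],"gripper": 1},{"travel": [0.4,-0.09,0],"delta_rot": [-0.003,0,0],"gripper": 1}]'

```text
time_s: 14.25
eef_pos: [0.5602, 0.1957, 0.2977]
tcp_rot: [0.767, 0.641, 0.003, 0.004]
ft_force: [0.8, -0.5, 0.3]
opening: -0.001
```

```bash
python3 -c "
from plan import *
st();print(loc(env.read_state()['eef_pos']));plan([(*w(-.045,.10),.17,80.35,6,1)])"
```

```text
t 14.25 p [0.5602 0.1957 0.2977] yaw 79.78 tilt [ 0.55 -0.14] F [ 0.8 -0.5  0.3] M [0.01 0.04 0.08] op -0.001 j [ 0.04  0.35 -0.63  1.65  0.22  1.21 -0.81]
[-0.041   0.1135  0.2977]
[{"travel":[-0.06, -0.02, 0.53],"delta_rot":[0.003, 0.0, -0.003],"gripper":1},{"travel":[-0.06, -0.02, 0.53],"delta_rot":[0.003, 0.0, -0.003],"gripper":1},{"travel":[-0.05, -0.02, 0.53],"delta_rot":[0.003, 0.0, -0.003],"gripper":1},{"travel":[-0.06, -0.02, 0.53],"delta_rot":[0.003, 0.0, -0.003],"gripper":1},{"travel":[-0.05, -0.02, 0.54],"delta_rot":[0.003, 0.001, -0.003],"gripper":1},{"travel":[-0.06, -0.02, 0.53],"delta_rot":[0.004, 0.0, -0.004],"gripper":1}]
6 [0.5538 0.1829 0.1701]
```

Clear behind the panel. I'll descend, then push toward unit -y.

>>> apply_moves --series '[{"travel": [0,-0.02,0.5],"delta_rot": [0.003,0,-0.003],"gripper": 1},{"travel": [0,-0.02,0.6],"delta_rot": [0.003,0,-0.003],"gripper": 1},{"travel": [0,-0.02,0.6],"delta_rot": [0.003,0,-0.003],"gripper": 1},{"travel": [0,-0.02,0.6],"delta_rot": [0.003,0,-0.003],"gripper": 1},{"travel": [0,-0.02,0.6],"delta_rot": [0.003,0,-0.003],"gripper": 1},{"travel": [0,-0.02,0.35],"delta_rot": [0.003,0,-0.003],"gripper": 1},{"travel": [0,0,0],"delta_rot": [0,0,0],"gripper": 1},{"travel": [-0.15,0,0],"delta_rot": [0,0,0],"gripper": 1}]'

```text
time_s: 14.92
eef_pos: [0.5533, 0.2009, 0.1619]
tcp_rot: [0.76, 0.65, 0.002, -0.002]
ft_force: [0.3, 0.2, 0.1]
opening: 0.003
```

```bash
python3 -c "
from plan import *
st();print(loc(env.read_state()['eef_pos']));plan([(*w(-.045,-.02),.17,80.35,16,1)])"
```

```text
t 14.92 p [0.5533 0.2009 0.1619] yaw 81.1 tilt [0.06 0.28] F [0.3 0.2 0.1] M [ 0.02 -0.01  0.  ] op 0.003 j [ 0.01  0.48 -0.6   1.8   0.32  0.95 -0.88]
[-0.0487  0.1175  0.1619]
[{"travel":[-0.21, 0.0, -0.01],"delta_rot":[0.0, -0.001, 0.002],"gripper":1},{"travel":[-0.22, 0.0, -0.01],"delta_rot":[0.0, -0.001, 0.002],"gripper":1},{"travel":[-0.21, 0.0, -0.01],"delta_rot":[0.0, -0.001, 0.001],"gripper":1},{"travel":[-0.22, 0.0, -0.01],"delta_rot":[0.0, -0.001, 0.002],"gripper":1},{"travel":[-0.21, 0.0, -0.01],"delta_rot":[0.0, 0.0, 0.001],"gripper":1},{"travel":[-0.22, 0.01, -0.01],"delta_rot":[0.0, -0.001, 0.002],"gripper":1},{"travel":[-0.21, 0.01, -0.02],"delta_rot":[0.0, 0.0, 0.001],"gripper":1},{"travel":[-0.22, 0.0, -0.01],"delta_rot":[0.0, -0.001, 0.002],"gripper":1}]
[{"travel":[-0.21, 0.01, -0.02],"delta_rot":[0.0, 0.0, 0.001],"gripper":1},{"travel":[-0.22, 0.01, -0.01],"delta_rot":[0.0, -0.001, 0.002],"gripper":1},{"travel":[-0.21, 0.0, -0.02],"delta_rot":[0.0, 0.0, 0.001],"gripper":1},{"travel":[-0.22, 0.01, -0.01],"delta_rot":[0.0, -0.001, 0.002],"gripper":1},{"travel":[-0.21, 0.0, -0.02],"delta_rot":[0.0, 0.0, 0.001],"gripper":1},{"travel":[-0.22, 0.01, -0.01],"delta_rot":[0.0, -0.001, 0.002],"gripper":1},{"travel":[-0.21, 0.0, -0.01],"delta_rot":[0.0, 0.0, 0.001],"gripper":1},{"travel":[-0.22, 0.01, -0.02],"delta_rot":[0.001, -0.001, 0.002],"gripper":1}]
16 [0.5339 0.0646 0.17  ]
```

>>> apply_moves --series '[{"travel": [-0.22,0,0],"delta_rot": [0,0,0.002],"gripper": 1},{"travel": [-0.22,0,0],"delta_rot": [0,0,0.002],"gripper": 1},{"travel": [-0.22,0,0],"delta_rot": [0,0,0.002],"gripper": 1},{"travel": [-0.22,0,0],"delta_rot": [0,0,0.002],"gripper": 1},{"travel": [-0.22,0,0],"delta_rot": [0,0,0.002],"gripper": 1},{"travel": [-0.22,0,0],"delta_rot": [0,0,0.002],"gripper": 1},{"travel": [-0.22,0,0],"delta_rot": [0,0,0.002],"gripper": 1},{"travel": [-0.22,0,0],"delta_rot": [0,0,0.002],"gripper": 1}]'

```text
time_s: 15.58
eef_pos: [0.544, 0.1241, 0.167]
tcp_rot: [0.764, 0.646, 0.006, 0.001]
ft_force: [1.1, 2.0, 1.0]
opening: -0.0
```

```bash
python3 -c "
from plan import *
st();print(loc(env.read_state()['eef_pos']));plan([(*w(-.045,-.02),.165,80.35,8,1)])"
```

```text
t 15.58 p [0.544  0.1241 0.167 ] yaw 80.43 tilt [0.57 0.36] F [1.1 2.  1. ] M [ 0.25 -0.02 -0.01] op -0.0 j [ 0.14  0.42 -0.6   1.88  0.29  0.92 -0.76]
[-0.045   0.0402  0.167 ]
[{"travel":[-0.19, 0.0, 0.0],"delta_rot":[0.002, -0.002, 0.0],"gripper":1},{"travel":[-0.19, 0.0, 0.01],"delta_rot":[0.002, -0.002, 0.0],"gripper":1},{"travel":[-0.19, 0.0, 0.01],"delta_rot":[0.002, -0.002, 0.0],"gripper":1},{"travel":[-0.19, 0.0, 0.0],"delta_rot":[0.002, -0.002, 0.001],"gripper":1},{"travel":[-0.19, 0.0, 0.01],"delta_rot":[0.002, -0.002, 0.0],"gripper":1},{"travel":[-0.19, 0.0, 0.0],"delta_rot":[0.002, -0.002, 0.001],"gripper":1},{"travel":[-0.18, 0.0, 0.01],"delta_rot":[0.002, -0.002, 0.0],"gripper":1},{"travel":[-0.19, 0.0, 0.0],"delta_rot":[0.003, -0.001, 0.001],"gripper":1}]
8 [0.5339 0.0645 0.1652]
```

Contact is felt at about 2 N. I'll keep pushing a little further.

>>> apply_moves --series '[{"travel": [-0.19,0,0.01],"delta_rot": [0.002,-0.002,0],"gripper": 1},{"travel": [-0.19,0,0.01],"delta_rot": [0.002,-0.002,0],"gripper": 1},{"travel": [-0.19,0,0.01],"delta_rot": [0.002,-0.002,0],"gripper": 1},{"travel": [-0.19,0,0.01],"delta_rot": [0.002,-0.002,0],"gripper": 1},{"travel": [-0.19,0,0.01],"delta_rot": [0.002,-0.002,0],"gripper": 1},{"travel": [-0.19,0,0.01],"delta_rot": [0.002,-0.002,0],"gripper": 1},{"travel": [-0.19,0,0.01],"delta_rot": [0.002,-0.002,0],"gripper": 1},{"travel": [-0.19,0,0.01],"delta_rot": [0.002,-0.002,0],"gripper": 1}]'

```text
time_s: 16.25
eef_pos: [0.5327, 0.059, 0.1633]
tcp_rot: [0.763, 0.646, 0.0, -0.0]
ft_force: [-0.9, 0.3, -1.5]
opening: 0.002
```

```bash
python3 -c "
from plan import *
st();print(loc(env.read_state()['eef_pos']))
snap('side','pics/s3.png',195,160,160,120,4,1.8)"
```

```text
t 16.25 p [0.5327 0.059  0.1633] yaw 80.49 tilt [-0.    0.05] F [-0.9  0.3 -1.5] M [ 0.15 -0.02 -0.05] op 0.002 j [ 0.25  0.39 -0.59  1.92  0.27  0.91 -0.64]
[-0.0452 -0.0259  0.1633]
```

View pics/s3.png

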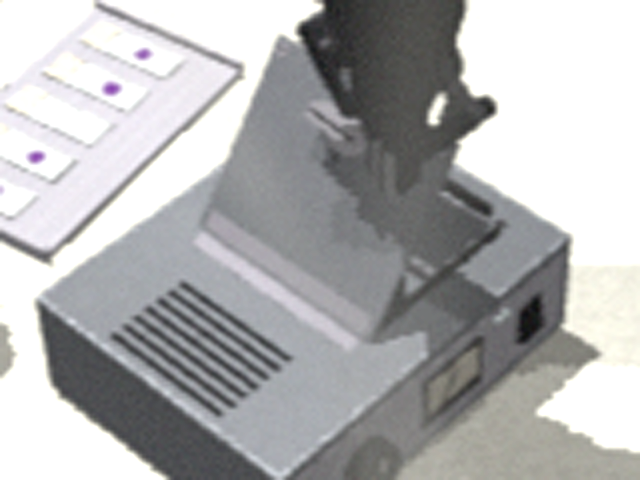

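Side view: the panel is tipped well forward and the fingertip is still on it. I'll push 20 mm more, then rise while it sinks.

>>> apply_moves --series '[{"travel": [-0.19,0,0],"delta_rot": [0,0,0],"gripper": 1},{"travel": [-0.19,0,0],"delta_rot": [0,0,0],"gripper": 1},{"travel": [-0.15,0,0],"delta_rot": [0,0,0],"gripper": 1},{"travel": [0,0,0],"delta_rot": [0,0,0],"gripper": 1},{"travel": [0,0,-0.3],"delta_rot": [0,0,0.23],"gripper": 1},{"travel": [0,0,-0.3],"delta_rot": [0,0,0],"gripper": 1},{"travel": [0,0,-0.3],"delta_rot": [0,0,0],"gripper": 0.6},{"travel": [0,0,-0.3],"delta_rot": [0,0,0],"gripper": 0.6}]'

```text
time_s: 16.97
eef_pos: [0.5261, 0.0305, 0.2105]
tcp_rot: [0.802, 0.598, -0.004, -0.001]
ft_force: [0.1, 1.0, 0.7]
opening: 0.277
```

```bash
python3 -c "
from plan import *
st();s=env.read_state();print(loc(s['eef_pos']))
wx,wy=w(0,.019-.104);print(wx,wy);plan([(wx,wy,.20,U[2]*57.3+170,16,.6)])"
```

```text
t 16.97 p [0.5261 0.0305 0.2105] yaw 73.44 tilt [-0.46 -0.18] F [0.1 1.  0.7] M [ 0.04 -0.03 -0.08] op 0.277 j [ 0.3   0.32 -0.57  1.89  0.2   1.   -0.65]
[-0.047  -0.0551  0.2105]
0.5674 -0.0069
[{"travel":[-0.04, 0.08, 0.02],"delta_rot":[-0.001, 0.0, -0.181],"gripper":0.6},{"travel":[-0.04, 0.07, 0.02],"delta_rot":[-0.001, 0.0, -0.181],"gripper":0.6},{"travel":[-0.05, 0.07, 0.02],"delta_rot":[-0.001, 0.0, -0.181],"gripper":0.6},{"travel":[-0.06, 0.07, 0.02],"delta_rot":[-0.001, 0.0, -0.181],"gripper":0.6},{"travel":[-0.06, 0.06, 0.02],"delta_rot":[-0.001, 0.0, -0.181],"gripper":0.6},{"travel":[-0.07, 0.05, 0.01],"delta_rot":[-0.001, 0.0, -0.181],"gripper":0.6},{"travel":[-0.07, 0.05, 0.02],"delta_rot":[-0.001, 0.0, -0.181],"gripper":0.6},{"travel":[-0.08, 0.04, 0.01],"delta_rot":[-0.001, 0.0, -0.181],"gripper":0.6}]
[{"travel":[-0.08, 0.03, 0.02],"delta_rot":[-0.001, 0.0, -0.181],"gripper":0.6},{"travel":[-0.08, 0.02, 0.01],"delta_rot":[-0.001, 0.0, -0.181],"gripper":0.6},{"travel":[-0.09, 0.01, 0.02],"delta_rot":[-0.001, 0.0, -0.181],"gripper":0.6},{"travel":[-0.09, 0.01, 0.01],"delta_rot":[-0.001, 0.0, -0.181],"gripper":0.6},{"travel":[-0.09, 0.0, 0.02],"delta_rot":[-0.001, -0.001, -0.181],"gripper":0.6},{"travel":[-0.09, -0.01, 0.01],"delta_rot":[-0.001, 0.0, -0.181],"gripper":0.6},{"travel":[-0.08, -0.02, 0.02],"delta_rot":[-0.001, -0.001, -0.182],"gripper":0.6},{"travel":[-0.08, -0.03, 0.01],"delta_rot":[-0.002, 0.0, -0.181],"gripper":0.6}]
16 [ 0.5672 -0.007   0.2001]
```

>>> apply_moves --series '[{"travel": [-0.04,0.08,0],"delta_rot": [0,0,-0.2],"gripper": 0.6},{"travel": [-0.04,0.07,0],"delta_rot": [0,0,-0.2],"gripper": 0.6},{"travel": [-0.05,0.07,0],"delta_rot": [0,0,-0.2],"gripper": 0.6},{"travel": [-0.06,0.07,0],"delta_rot": [0,0,-0.2],"gripper": 0.6},{"travel": [-0.06,0.06,0],"delta_rot": [0,0,-0.2],"gripper": 0.6},{"travel": [-0.07,0.05,0],"delta_rot": [0,0,-0.2],"gripper": 0.6},{"travel": [-0.07,0.05,0],"delta_rot": [0,0,-0.2],"gripper": 0.6},{"travel": [-0.08,0.04,0],"delta_rot": [0,0,-0.2],"gripper": 0.6}]'

```text
time_s: 17.63
eef_pos: [0.5518, 0.016, 0.2199]
tcp_rot: [0.458, 0.889, -0.001, 0.003]
ft_force: [-0.1, 0.1, 0.7]
opening: 0.401
```

>>> apply_moves --series '[{"travel": [-0.08,0.03,0],"delta_rot": [0,0,-0.2],"gripper": 0.6},{"travel": [-0.08,0.02,0],"delta_rot": [0,0,-0.2],"gripper": 0.6},{"travel": [-0.09,0.01,0],"delta_rot": [0,0,-0.2],"gripper": 0.6},{"travel": [-0.09,0.01,0],"delta_rot": [0,0,-0.2],"gripper": 0.6},{"travel": [-0.09,0,0],"delta_rot": [0,0,-0.2],"gripper": 0.6},{"travel": [-0.09,-0.01,0],"delta_rot": [0,0,-0.15],"gripper": 0.6},{"travel": [-0.05,-0.02,0],"delta_rot": [0,0,0],"gripper": 0.6},{"travel": [0,0,0],"delta_rot": [0,0,0],"gripper": 0.6}]'

```text
time_s: 18.3
eef_pos: [0.5744, 0.0034, 0.225]
tcp_rot: [0.144, 0.99, -0.002, 0.005]
ft_force: [-0.1, -0.3, -0.7]
opening: 0.396
```

```bash
python3 -c "
from plan import *
st();s=env.read_state();print(loc(s['eef_pos']));wx,wy=w(0,.019-.104)
n='side';x,y,ww,h,k=225,150,110,80,7
im=env.snapshot(n);cv2.imwrite('pics/side4raw.png',im[...,::-1])
c=np.clip(crop(im,x,y,ww,h,k)*2.0,0,255).astype(np.uint8)
H=np.radians(0)
def dr(P,col): cv2.polylines(c,[np.round((proj(n,P)-[x,y]+.5)*k).astype(np.int32)],True,col,1)
a=.04
def pt(X,d,o): # panel coords
    X3=[X,.019-d*np.cos(a)+o*np.sin(a)*0,.085+d*np.sin(a)+o]; q=w(X3[0],X3[1]); return [*q,X3[2]]
dr([pt(s*.07,d,.003) for s,d in((-1,0),(1,0),(1,.128),(-1,.128))],(255,0,0))
for f,col in((.05,(0,255,0)),(.3,(0,0,255))):
  dr([pt(X*np.cos(f)+Y*np.sin(f),.104-(-X*np.sin(f)+Y*np.cos(f)),.024) for X,Y in((-.017,-.005),(.017,-.005),(.017,.005),(-.017,.005))],col)
cv2.imwrite('pics/s4.png',c)"
```

```text
t 18.3 p [0.5744 0.0034 0.225 ] yaw 163.43 tilt [ 0.53 -0.34] F [-0.1 -0.3 -0.7] M [-0.02 -0.   -0.04] op 0.396 j [ 0.54  0.44 -0.86  1.77  0.38  1.09  0.83]
[ 0.0052 -0.0737  0.225 ]
```

View pics/s4.png

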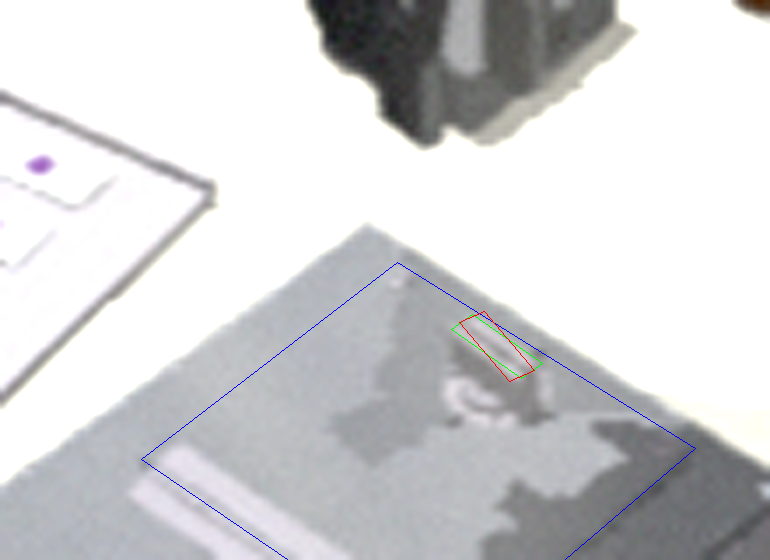

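The panel is shut on its seal. The wing's bright top matches the predicted outlines at about crop (497,345), f≈0.2. I'll move above it with the jaws across the bar.

```bash
python3 -c "
from plan import *
plan([(.5674,-.0069,.135,159,8,.6)])"
```

```text
[{"travel":[0.01, -0.04, 0.28],"delta_rot":[-0.001, 0.003, 0.018],"gripper":0.6},{"travel":[0.01, -0.04, 0.28],"delta_rot":[-0.001, 0.002, 0.018],"gripper":0.6},{"travel":[0.01, -0.04, 0.28],"delta_rot":[-0.001, 0.003, 0.019],"gripper":0.6},{"travel":[0.01, -0.04, 0.28],"delta_rot":[0.0, 0.002, 0.018],"gripper":0.6},{"travel":[0.01, -0.03, 0.28],"delta_rot":[-0.001, 0.003, 0.019],"gripper":0.6},{"travel":[0.01, -0.04, 0.28],"delta_rot":[0.0, 0.002, 0.018],"gripper":0.6},{"travel":[0.02, -0.04, 0.28],"delta_rot":[-0.001, 0.003, 0.019],"gripper":0.6},{"travel":[0.01, -0.03, 0.29],"delta_rot":[0.0, 0.002, 0.018],"gripper":0.6}]
8 [ 0.5675 -0.0069  0.135 ]
```

>>> apply_moves --series '[{"travel": [0.01,-0.04,0.28],"delta_rot": [0,0.003,0.018],"gripper": 0.6},{"travel": [0.01,-0.04,0.28],"delta_rot": [0,0.003,0.018],"gripper": 0.6},{"travel": [0.01,-0.04,0.28],"delta_rot": [0,0.003,0.018],"gripper": 0.6},{"travel": [0.01,-0.04,0.28],"delta_rot": [0,0.003,0.018],"gripper": 0.6},{"travel": [0.01,-0.04,0.28],"delta_rot": [0,0.003,0.018],"gripper": 0.6},{"travel": [0.01,-0.04,0.28],"delta_rot": [0,0.003,0.018],"gripper": 0.6},{"travel": [0.01,-0.03,0.2],"delta_rot": [0,0.002,0.018],"gripper": 0.6},{"travel": [0,0,0],"delta_rot": [0,0,0],"gripper": 0.6}]'

```text
time_s: 19.02
eef_pos: [0.5655, -0.0069, 0.1404]
tcp_rot: [0.182, 0.983, -0.002, -0.002]
ft_force: [-0.1, -0.5, 0.2]
opening: 0.397
```

```bash
python3 -c "
from plan import *
st();plan([(.5674,-.0069,.099,159,8,.6)])"
```

```text
t 19.02 p [ 0.5655 -0.0069  0.1404] yaw 159.08 tilt [-0.29 -0.2 ] F [-0.1 -0.5  0.2] M [ 0.05  0.02 -0.01] op 0.397 j [ 0.51  0.53 -0.79  1.86  0.46  0.95  0.71]
[{"travel":[-0.01, 0.0, 0.13],"delta_rot":[-0.001, -0.001, 0.0],"gripper":0.6},{"travel":[-0.01, 0.0, 0.13],"delta_rot":[-0.001, -0.001, 0.0],"gripper":0.6},{"travel":[0.0, 0.0, 0.13],"delta_rot":[-0.001, -0.001, 0.0],"gripper":0.6},{"travel":[-0.01, 0.0, 0.13],"delta_rot":[-0.001, -0.001, 0.001],"gripper":0.6},{"travel":[0.0, 0.01, 0.13],"delta_rot":[-0.001, -0.001, 0.0],"gripper":0.6},{"travel":[-0.01, 0.0, 0.13],"delta_rot":[-0.002, -0.001, 0.001],"gripper":0.6},{"travel":[0.0, 0.01, 0.13],"delta_rot":[-0.001, 0.0, 0.0],"gripper":0.6},{"travel":[-0.01, 0.0, 0.12],"delta_rot":[-0.002, -0.001, 0.001],"gripper":0.6}]
8 [ 0.5675 -0.007   0.0992]
```

>>> apply_moves --series '[{"travel": [-0.01,0,0.15],"delta_rot": [-0.001,-0.001,0],"gripper": 0.6},{"travel": [-0.01,0,0.15],"delta_rot": [-0.001,-0.001,0],"gripper": 0.6},{"travel": [0,0,0.15],"delta_rot": [-0.001,-0.001,0],"gripper": 0.6},{"travel": [0,0,0.15],"delta_rot": [-0.001,-0.001,0],"gripper": 0.6},{"travel": [0,0,0.15],"delta_rot": [-0.001,-0.001,0],"gripper": 0.6},{"travel": [0,0,0.15],"delta_rot": [-0.001,-0.001,0],"gripper": 0.6},{"travel": [0,0,0.12],"delta_rot": [0,0,0],"gripper": 0.6},{"travel": [0,0,0],"delta_rot": [0,0,0],"gripper": 0.6}]'

```text
time_s: 19.68
eef_pos: [0.5671, -0.0068, 0.0957]
tcp_rot: [0.181, 0.983, -0.0, 0.001]
ft_force: [-0.3, -0.1, -0.4]
opening: 0.401
```

```bash
python3 -c "
from plan import *
st();plan([(.5674,-.0069,.099,159,4,.6)])"
```

```text
t 19.68 p [ 0.5671 -0.0068  0.0957] yaw 159.09 tilt [ 0.05 -0.05] F [-0.3 -0.1 -0.4] M [-0.01 -0.06 -0.02] op 0.401 j [ 0.48  0.58 -0.75  1.89  0.52  0.87  0.66]
[{"travel":[0.0, 0.0, -0.02],"delta_rot":[0.0, 0.001, 0.001],"gripper":0.6},{"travel":[0.0, 0.0, -0.02],"delta_rot":[0.0, 0.0, 0.001],"gripper":0.6},{"travel":[0.0, 0.0, -0.02],"delta_rot":[0.0, 0.001, 0.0],"gripper":0.6},{"travel":[-0.01, 0.0, -0.02],"delta_rot":[-0.001, 0.0, 0.001],"gripper":0.6}]
4 [ 0.5675 -0.007   0.0989]
```

>>> apply_moves --series '[{"travel": [0,0,-0.05],"delta_rot": [0,0,0],"gripper": 0.75},{"travel": [0,0,-0.02],"delta_rot": [0,0,0],"gripper": 0.85},{"travel": [0,0,0],"delta_rot": [0,0,0],"gripper": 0.95},{"travel": [0,0,0],"delta_rot": [0,0,0],"gripper": 1},{"travel": [0,0,0],"delta_rot": [0,0,0],"gripper": 1},{"travel": [0,0,0],"delta_rot": [0,0,0],"gripper": 1},{"travel": [0,0,0],"delta_rot": [0,0,0],"gripper": 1},{"travel": [0,0,0],"delta_rot": [0,0,0],"gripper": 1}]' --newtons 60

```text
time_s: 20.35
eef_pos: [0.567, -0.0068, 0.0985]
tcp_rot: [0.181, 0.983, -0.0, 0.0]
ft_force: [-0.1, 0.7, -4.2]
opening: 0.1
```

```bash
python3 -c "
from plan import *
st()"
```

```text
t 20.35 p [ 0.567  -0.0068  0.0985] yaw 159.13 tilt [ 0.05 -0.06] F [-0.1  0.7 -4.2] M [-0.19 -0.06 -0.06] op 0.1 j [ 0.48  0.58 -0.76  1.89  0.51  0.87  0.67]
```

>>> apply_moves --series '[{"travel": [0,0,0.04],"delta_rot": [0,0,0],"gripper": 1},{"travel": [0,0,0.05],"delta_rot": [0,0,0],"gripper": 1},{"travel": [0,0,0.05],"delta_rot": [0,0,0],"gripper": 1},{"travel": [0,0,0.05],"delta_rot": [0,0,0],"gripper": 1},{"travel": [0,0,0.05],"delta_rot": [0,0,0],"gripper": 1},{"travel": [0,0,0.05],"delta_rot": [0,0,0],"gripper": 1},{"travel": [0,0,0.05],"delta_rot": [0,0,0],"gripper": 1},{"travel": [0,0,0.05],"delta_rot": [0,0,0],"gripper": 1}]'

```text
time_s: 21.02
eef_pos: [0.5671, -0.0073, 0.0939]
tcp_rot: [0.183, 0.983, -0.005, 0.001]
ft_force: [-8.5, -2.6, 19.7]
opening: 0.099
```

```bash
python3 -c "
from plan import *
st()"
```

```text
t 21.02 p [ 0.5671 -0.0073  0.0939] yaw 158.93 tilt [ 0.05 -0.6 ] F [-8.5 -2.6 19.7] M [-0.09  1.76  0.04] op 0.099 j [ 0.47  0.58 -0.75  1.89  0.53  0.87  0.65]
```

Panel flat, holding about 20 N. Now I'll turn clockwise while pressing.

>>> apply_moves --series '[{"travel": [0.015,-0.005,0.05],"delta_rot": [0,0,0.2],"gripper": 1},{"travel": [0.015,-0.005,0.05],"delta_rot": [0,0,0.22],"gripper": 1},{"travel": [0.015,-0.008,0.05],"delta_rot": [0,0,0.22],"gripper": 1},{"travel": [0.01,-0.01,0.05],"delta_rot": [0,0,0.22],"gripper": 1},{"travel": [0.01,-0.01,0.05],"delta_rot": [0,0,0.22],"gripper": 1},{"travel": [0.005,-0.01,0.05],"delta_rot": [0,0,0.22],"gripper": 1},{"travel": [0,-0.015,0.05],"delta_rot": [0,0,0.1],"gripper": 1},{"travel": [0,-0.015,0.05],"delta_rot": [0,0,0],"gripper": 1}]'

```text
time_s: 21.68
eef_pos: [0.5687, -0.0058, 0.0939]
tcp_rot: [0.54, 0.841, -0.002, 0.011]
ft_force: [-6.3, -0.4, 17.4]
opening: 0.101
```

```bash
python3 -c "
from plan import *
st();plan([(.5674,-.0072,.0935,80.35,7,1)])"
```

```text
t 21.68 p [ 0.5687 -0.0058  0.0939] yaw 114.6 tilt [ 0.9  -0.85] F [-6.3 -0.4 17.4] M [ 0.02  1.5  -0.12] op 0.101 j [ 0.33  0.53 -0.56  1.91  0.41  0.8  -0.03]
[{"travel":[0.0, -0.01, 0.0],"delta_rot":[0.004, 0.005, 0.163],"gripper":1},{"travel":[0.0, -0.01, 0.0],"delta_rot":[0.004, 0.005, 0.163],"gripper":1},{"travel":[0.0, 0.0, 0.0],"delta_rot":[0.004, 0.005, 0.163],"gripper":1},{"travel":[-0.01, 0.0, 0.0],"delta_rot":[0.004, 0.004, 0.163],"gripper":1},{"travel":[-0.01, -0.01, 0.0],"delta_rot":[0.003, 0.005, 0.163],"gripper":1},{"travel":[0.0, 0.0, 0.01],"delta_rot":[0.004, 0.004, 0.163],"gripper":1},{"travel":[-0.01, -0.01, 0.0],"delta_rot":[0.003, 0.005, 0.164],"gripper":1}]
7 [ 0.5672 -0.0073  0.0935]
```

>>> apply_moves --series '[{"travel": [0,-0.015,0.05],"delta_rot": [0.005,0.005,0.18],"gripper": 1},{"travel": [0,-0.015,0.05],"delta_rot": [0.005,0.005,0.18],"gripper": 1},{"travel": [0,-0.015,0.05],"delta_rot": [0.005,0.005,0.18],"gripper": 1},{"travel": [-0.005,-0.015,0.05],"delta_rot": [0.005,0.005,0.18],"gripper": 1},{"travel": [-0.005,-0.015,0.05],"delta_rot": [0.005,0.005,0.18],"gripper": 1},{"travel": [-0.005,-0.015,0.05],"delta_rot": [0.005,0.005,0.15],"gripper": 1},{"travel": [-0.005,-0.015,0.05],"delta_rot": [0.005,0.005,0.08],"gripper": 1},{"travel": [-0.005,-0.015,0.05],"delta_rot": [0,0,0.05],"gripper": 1}]'

```text
time_s: 22.35
eef_pos: [0.5705, -0.0056, 0.094]
tcp_rot: [0.78, 0.626, 0.004, 0.004]
ft_force: [-6.6, -1.6, 16.8]
opening: 0.097
```

```bash
python3 -c "
from plan import *
st()"
```

```text
t 22.35 p [ 0.5705 -0.0056  0.094 ] yaw 77.45 tilt [ 0.63 -0.15] F [-6.6 -1.6 16.8] M [-0.36  1.38  0.73] op 0.097 j [ 0.22  0.5  -0.42  1.91  0.29  0.78 -0.57]
```

The stop is reached: yaw is 77.5° (aligned is about 80.4°) with a 0.73 N m reaction, while about 17 N holds the panel flat. One settling hold and a check.

>>> apply_moves --series '[{"travel": [-0.005,-0.015,0.055],"delta_rot": [0,0,0.02],"gripper": 1},{"travel": [-0.005,-0.015,0.055],"delta_rot": [0,0,0.02],"gripper": 1},{"travel": [-0.005,-0.015,0.055],"delta_rot": [0,0,0.02],"gripper": 1},{"travel": [-0.005,-0.015,0.06],"delta_rot": [0,0,0.02],"gripper": 1},{"travel": [-0.005,-0.015,0.06],"delta_rot": [0,0,0.02],"gripper": 1},{"travel": [-0.005,-0.015,0.06],"delta_rot": [0,0,0.02],"gripper": 1},{"travel": [-0.005,-0.015,0.06],"delta_rot": [0,0,0.02],"gripper": 1},{"travel": [-0.005,-0.015,0.06],"delta_rot": [0,0,0.02],"gripper": 1}]'

```text
time_s: 23.02
eef_pos: [0.5705, -0.0057, 0.0939]
tcp_rot: [0.799, 0.601, 0.005, 0.014]
ft_force: [-6.9, -1.8, 20.7]
opening: 0.1
```

```bash
python3 -c "
from plan import *
st();snap('top','pics/t5.png',110,140,290,140,2.7,1.7) if 0 else None
a=env.snapshot('top');b=env.snapshot('side');st()
A=np.clip(crop(a,100,90,300,200,2)*1.8,0,255).astype(np.uint8);B=np.clip(crop(b,240,150,80,80,5)*2,0,255).astype(np.uint8)
cv2.imwrite('pics/m5.png',np.hstack([A[:400,:400],B]))"
```

```text
t 23.02 p [ 0.5705 -0.0057  0.0939] yaw 73.84 tilt [ 1.45 -0.99] F [-6.9 -1.8 20.7] M [-0.39  1.7   1.42] op 0.1 j [ 0.2   0.49 -0.39  1.92  0.3   0.76 -0.65]
t 23.12 p [ 0.5705 -0.0057  0.0939] yaw 73.85 tilt [ 1.45 -0.99] F [-7.2 -1.4 20.5] M [-0.43  1.71  1.34] op 0.098 j [ 0.2   0.49 -0.39  1.92  0.3   0.76 -0.65]
```

View pics/m5.png

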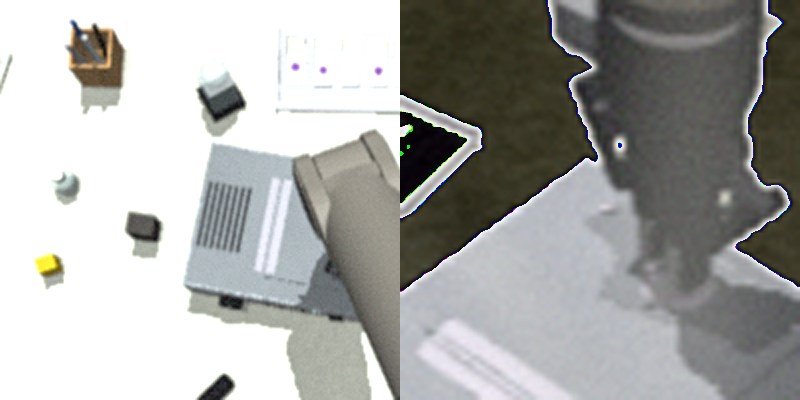

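The bystanders stand where they were, and the panel looks flat and shut. The reaction rose to 1.4 N m, so the fastener is firmly on its stop. I'll ease the twist slightly, keep pressing, then hand in.

>>> apply_moves --series '[{"travel": [-0.005,-0.015,0.055],"delta_rot": [0,0,-0.03],"gripper": 1},{"travel": [-0.005,-0.015,0.055],"delta_rot": [0,0,-0.03],"gripper": 1},{"travel": [-0.005,-0.015,0.055],"delta_rot": [0,0,-0.02],"gripper": 1},{"travel": [-0.005,-0.015,0.055],"delta_rot": [0,0,0],"gripper": 1},{"travel": [-0.005,-0.015,0.055],"delta_rot": [0,0,0],"gripper": 1},{"travel": [-0.005,-0.015,0.055],"delta_rot": [0,0,0],"gripper": 1},{"travel": [-0.005,-0.015,0.055],"delta_rot": [0,0,0],"gripper": 1},{"travel": [-0.005,-0.015,0.055],"delta_rot": [0,0,0],"gripper": 1}]'

```text
time_s: 23.78
eef_pos: [0.5705, -0.0057, 0.0939]
tcp_rot: [0.78, 0.625, 0.006, 0.023]
ft_force: [-6.6, -2.7, 18.8]
opening: 0.096
```

```bash
python3 -c "
from plan import *
st()"
```

```text
t 23.78 p [ 0.5705 -0.0057  0.0939] yaw 77.42 tilt [ 2.22 -1.66] F [-6.6 -2.7 18.8] M [-0.01  1.62  0.56] op 0.096 j [ 0.2   0.49 -0.4   1.93  0.33  0.75 -0.62]
```

```bash
python3 -c "
from plan import *
print(env.close_job());st()"
```

```text
the job is handed in; nothing more can be done
None
the job is handed in; nothing more can be done
```

The relay is in its socket, the panel is shut and locked, and the arm is still holding the panel down. I handed the job in at about 24 s, and no verdict was reported.

- **Relay:** I plugged in the small dark relay. With closed fingers pressing about 18 N, its top was at z 0.0761 m; fully home is 0.076 m.
- **Panel:** I pushed it over from behind until it sank onto its seal. I then gripped the fastener's wing and pressed the panel flat. The height stayed at 0.0939 m, and the last push was about 19 N.
- **Fastener:** I turned it about 82° clockwise to its stop. When I twisted further the resistance rose to 1.4 N m, so I eased back to 0.56 N m, still against the stop.
- **Not confirmed by sight:** The gripper hid the slot and index lines, so their alignment rests on the stop's resistance and the angle. The final gripper angle was 77.4° against 80.4° expected at the stop. I put the difference down to give in the grip, and the tool had also tilted about 2 to 3°.
- **Other things on the desk:** In the last picture, the ones in view were where they started. That crop did not show the right side of the desk, so I did not check the old relay, stain bottle or slide box at the end.

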